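# Load the parts washer, camlock its filler neck and start it

### The arm

A 7-joint arm with a two-finger parallel gripper is mounted at the origin on the work surface. World frame = base frame: x ahead of the robot, y to its left, z up, the work surface at z = 0. Lengths are in m, angles in rad, forces in N, time in s.
With the tool pointing down it reaches from about 0.4 to 0.925 m from the base axis. Payload 4.1 kg.
Tool frame: the origin (TCP) lies between the finger pads; the fingertips stand 25 mm ahead of it and the grasp point (between the pads) lies 6 mm ahead of it; z points along the fingers, y is the line along which they close (so a half turn about z gives the same grasp; the last joint's range is limited). The gripper opens to 85 mm and grips with 20 to 120 N. Pads are 22 mm wide; open, the fingers measure 114 mm over their backs; the gripper's body (76 mm by 85 mm) begins 54 mm behind the grasp point. The pads swing forward as they close: fully open they stand 13 mm farther back than shut.
Start: joints at [-1.23, 0.398, 0.045, 1.537, -0.019, 1.207, -0.051], TCP at [0.277, 0.588, 0.256] pointing down, gripper open.
Joint ranges: [-2.82, 2.82], [-0.49, 2.23], [-1.37, 1.46], [0, 2.46], [-1.36, 4.5], [0.23, 2], [-2.94, 2.94]. Speed limits (rad/s): [2.57, 2.57, 3.14, 3.14, 3.14, 3.14, 3.14].

### API

Orientations are given as a unit quaternion [w, x, y, z].
In Python, from plant import * gives the robot as it stands.
- The arm moves only by the tool step_arm, never from a script. Its argument "motion" is a list that holds one entry, the list of rows, each a list of 7 numbers: the opening, from -1 (shut) to 1 (fully open), then the shift along the world's x, y, z each as a share of 800 mm, from -1 to 1, then the turn, a rotation vector about the world's x, y, z each as a share of 180 degrees, from -1 to 1. In form: [[[jaw, tx, ty, tz, rx, ry, rz], ...]]. A call has 1 to 10 rows; each row shifts and turns the commanded pose from where the row before left it; what a row does not reach is not made up. A row lasts 1/10 s, in which the tool goes at most 50 mm and 8.59 degrees, less where a joint would pass 70% of its speed; a pose out of reach is approached as far as the arm can. A call with a number of a shift or a turn outside -1 to 1 is refused whole. A call with a gripper value outside its range is refused whole. The fingers move at their own pace and stop on an object; the grip force is fixed at half the most. Time passes only in rows, so rows that do not move let the fingers close. It gives the time, the measured TCP pose, the force, the opening and the grip force at its end, in the units of the state.
- get_state(): the state, without advancing time (a new reading comes with each control period).
- snapshot(name): name is "side" or "top" or "wrist"; returns the picture (400x640x3 uint8, blue, green, red); there is no depth.
- get_calibration(name): a dict with "K" (3x3 intrinsics, pixels), "position" and "rotation" of the camera in the world. Camera axes: x right, y down, z forward; pixel columns grow to the right and rows downward; lengths in m; the calibration is good to about 2 mm. A picture is of the moment at which its call begins: read the wrist's pose just before it. get_calibration takes no time and is no camera call; for the wrist camera it gives the pose at the moment of the call.
- hand_in(): hands the job in; it is judged then, once.
The state is a dict: "clock": time; "joint_pos": joint angles; "qvel": joint speeds; "joint_torque": joint torques, N m; "eef_pos": TCP position; "tool_rot": TCP orientation; "wrist_force": force on the tool from outside, world axes, zero at the start; "ft_torque": the same for the moment, N m; "grip_width": opening from 0.0 (shut) to 1.0 (fully open); "finger_force": force on a finger pad.
Only numpy, scipy, OpenCV 4.12 (cv2) and the standard library are available. Lean on these libraries where they do the work, as an engineer would, in place of code of your own. Each camera call takes 0.05 s, during which the arm holds its last target. There are 200 camera calls.

### The job

Get the motorcycle workshop's parts washer going: lift every parts basket by its handle into the blue wash tray, one to a bay and standing flat on the floor of it, and push the camlock cap coupling fully home on the pump's grooved neck, with both its arms still up, then swing its two cam arms fully down one after the other. Only when all the baskets are in and both arms are down, flip the red pump switch fully over to on. Leave the tape roll, spray can and sprocket where they are.

Things in the scene. Friction and masses are not known exactly. Their poses are not given: they have to be found in the camera images.
- tray: blue open wash tray, 230 x 230 x 55 mm high, fixed, 5 mm walls and floor, divided by a cross of two 5 mm walls (as high as the rim) into four equal bays about 107 mm square, their centres 56 mm either side of the middle along the tray's x and y. Origin: centre of its underside.
- neck_seat (a point): on the axis of the pump's upright neck, at the top face of the 60 mm round shoulder (95 mm above the bench) on which the coupling's mouth rests when home. z up, x towards the switch. The aluminium neck above it is 47 mm in diameter and 38.5 mm tall with a coned top; its 38 mm diameter groove lies 8.5 to 25 mm above the shoulder.
- pump: green pump plinth, a fixed box with its top 45 mm above the bench, reaching 60 mm to -x, 150 mm to +x and 55 mm to either side of the neck axis; a 36 mm pipe rises from it to the neck's shoulder. Origin: on the bench below the neck axis; x towards the switch.
- switch (a joint): red pump lever on the plinth, 0 = leaning to the neck (off), 1.0 rad = leaning away from it (fully on); starts near 0 and stays where it is left.
- switch_tip (a point): centre of the 26 mm red ball at the end of the switch lever, 60 mm from the lever's hinge, which lies 105 mm to the +x of the neck axis and 67 mm above the bench. The lever (stiffness of its hinge 0.06 N m) swings in the vertical plane through the neck's x axis, from 0.5 rad off upright towards the neck to 0.5 rad off upright away from it.
- coupling_mid (a point): point on the coupling's axis, half-way up: 36 mm above its mouth and 36 mm below its top; same axes as the coupling, z up. Black grip lug on top: 14 mm thick along x, 26 mm long along y, 28 mm high, its foot 44 mm and its top 72 mm above the mouth. It fits the neck at any yaw, with 1.5 mm to spare all round.
- coupling: camlock cap coupling, loose, 0.4 kg, standing mouth down on the bench: round aluminium cap, 60 mm diameter, 44 mm high, open below (bore 50 mm, 40 mm deep). Brass cam arms hinge on its +y side (cam_a) and -y side (cam_b): each hinge is 36 mm out from the axis, 20 mm above the mouth, its axis along x. Origin: on its axis at the mouth; z up.
- cam_a (a joint): angle of the coupling's +y cam arm: 0 = raised, pointing outwards 30 degrees above level, growing as it swings down; 1.92 rad = fully down, hanging almost straight down beside the neck. Starts near 0; a stiff hinge (0.05 N m) keeps it where left. Arm 58 x 14 x 6 mm. A cam inside enters the neck's groove only if the coupling is home.
- cam_b (a joint): the same for the -y arm.
- cam_a_tip (a point): outer end of the +y cam arm, 58 mm from its hinge.
- cam_b_tip (a point): outer end of the -y cam arm, 58 mm from its hinge.
- basket1_mid (a point): small steel parts basket, loose, about 0.22 kg, 56 x 56 mm and 40 mm high, full of small parts, with a rigid arched handle: two uprights and a level round bar 8 mm thick and 52 mm long along the basket's y, the bar's centre 86 mm above the basket's underside. This point is 45 mm above the underside, on the middle axis, so the bar is 41 mm above it. z up. May be absent.
- basket2_mid (a point): another basket like basket1. May be absent.
- basket3_mid (a point): another basket like basket1. May be absent.
- basket4_mid (a point): another basket like basket1. May be absent.
- tape: white roll of tape, 96 mm diameter, 45 mm high, loose; leave alone. Origin: centre of its underside.
- lube: spray can, 56 mm diameter, 160 mm high, loose; leave alone. Origin: centre of its underside.
- sprocket: flat toothed steel sprocket, 100 mm diameter, 6 mm thick, loose; leave alone. Origin: centre of its underside.
Mind the look-alikes: they are no part of the job. What is shaped like the part that bears basket2_mid but turquoise is not meant.

How it is judged:
By the outcome, as a careful person would: the job done as asked, in the order asked, and still so for the second after the job is handed in, with the robot touching nothing.
Of basket1, basket2, basket3, basket4 only 2 to 4 are there at a start; the rules pass over those that are not, and their reading is None.
At some moment in a run one of basket1, basket2, basket3, basket4 may be knocked a few centimetres aside while the robot is not near it.
It also fails if it takes over 210 s, if anything falls off the work surface, if the arm or the gripper's body presses on something with over 40 N, if the wrist force passes 120 N, or if a joint passes its speed limit or range.

## Working session

There is one attempt and no reset: what is moved stays moved. The work goes in short steps, Python scripts to look and compute and a tool call to move; the robot and the scene stay as the last step left them, time stands still between calls to the robot, and variables do not carry over. Pictures are saved under pics/ and viewed, at most 14 in all, crops included, and the job is handed in when it is done.

Besides the shell and the picture viewer there is one more tool, called after "Request:" as name(argument=value, ...), one argument or row to a line, values as JSON. step_arm: Moves the arm, as the interface text tells. Shift numbers are shares of 800 mm and turn numbers shares of 180 degrees, none past 1 either way. Its arguments: {"type":"object","properties":{"motion":{"type":"array","items":{"type":"array","items":{"type":"array","items":{"type":"number"}}}}},"required":["motion"]}

```bash
mkdir -p pics; ls; python3 - <<'E'
from plant import *
import cv2
s=get_state();print(s)
for n in("side","top","wrist"):
    c=get_calibration(n);print(n,c)
    cv2.imwrite(f"pics/{n}0.png",snapshot(n))
E
```

```text
pics
{'clock': 0.0, 'joint_pos': array([-1.23004885,  0.39917268,  0.04504686,  1.53789589, -0.01869738,
        1.20693083, -0.05067187]), 'qvel': array([ 0.00021196, -0.00012798,  0.00058435, -0.00078637,  0.00081193,
        0.00060494, -0.00201001]), 'joint_torque': array([-4.29298707e-04, -4.75124359e+01,  1.36400353e+00, -2.54219860e+01,
        1.13769982e-02,  9.63493309e-03,  1.70829554e-05]), 'eef_pos': array([0.27644144, 0.587619  , 0.25526912]), 'tool_rot': array([-1.45921447e-04,  2.18043398e-01,  9.75938569e-01, -9.81816822e-04]), 'wrist_force': array([0.15863825, 0.19892387, 0.59888125]), 'ft_torque': array([-0.08551776, -0.02418238,  0.02658938]), 'finger_force': 0.0, 'grip_width': 0.9978499728170193}
side {'K': array([[457.03865571,   0.        , 326.70965785],
       [  0.        , 457.03865571, 204.98090066],
       [  0.        ,   0.        ,   1.        ]]), 'position': array([ 0.4091607 , -0.94607243,  0.65511204]), 'rotation': array([-0.50134464,  0.86120762, -0.06881926,  0.0473171 ])}
top {'K': array([[487.24707778,   0.        , 319.33085438],
       [  0.        , 487.24707778, 191.79990674],
       [  0.        ,   0.        ,   1.        ]]), 'position': array([ 0.42769089, -0.01386195,  1.05970015]), 'rotation': array([ 0.05790716, -0.69438001,  0.71645197, -0.03434732])}
wrist {'K': array([[310.74320576,   0.        , 323.4979582 ],
       [  0.        , 310.74320576, 197.11126942],
       [  0.        ,   0.        ,   1.        ]]), 'position': array([0.21420849, 0.61788644, 0.37392614]), 'rotation': array([0.11798394, 0.83595763, 0.53085186, 0.07383046])}
```

View pics/top0.png

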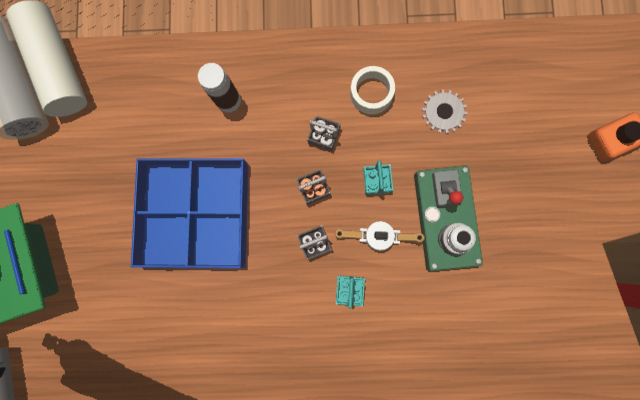

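View pics/side0.png

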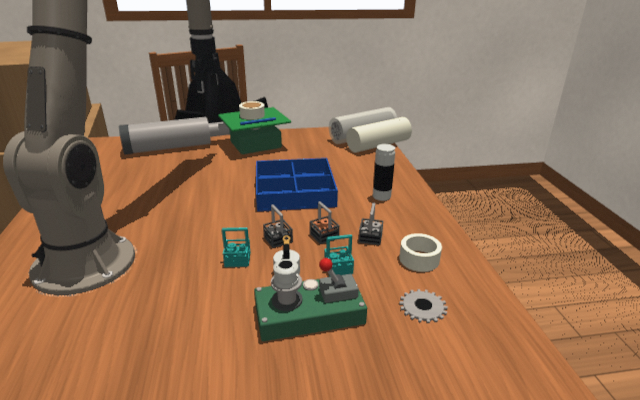

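The top view shows steel baskets at (324,133), (314,187) and (316,242), with turquoise decoys at (378,180) and (350,291). The tray is at (190,214), the coupling at (381,236), the neck at (458,238) and the red ball at (456,198). I'll cast rays for these and look at the basket handles more closely.

```bash
cat > h.py <<'E'
from plant import *
import cv2, numpy as np
from scipy.spatial.transform import Rotation as R
def rot(q): return R.from_quat([q[1],q[2],q[3],q[0]])
def ray(c,u,v):
    d=rot(c["rotation"]).apply(np.linalg.inv(c["K"])@[u,v,1.]); return c["position"],d
def onz(c,u,v,z):
    p,d=ray(c,u,v); return p+d*(z-p[2])/d[2]
def proj(c,P):
    q=c["K"]@rot(c["rotation"]).inv().apply(np.asarray(P)-c["position"]); return q[:2]/q[2]
def tri(c1,a,c2,b):
    p,d=ray(c1,*a);q,e=ray(c2,*b)
    s=np.linalg.lstsq(np.c_[d,-e],q-p,rcond=None)[0]
    A=p+d*s[0];B=q+e*s[1]; return (A+B)/2,np.linalg.norm(A-B)
E
python3 - <<'E'
from h import *
c=get_calibration("top")
for n,u,v,z in [("t1",136,160,.055),("t2",246,159,.055),("t3",133,267,.055),("t4",244,267,.055),("cross",190.5,214,.055),
 ("b1",324,133,.04),("b2",314,187,.04),("b3",316,242,.04),("lug",381,236,.072),("armL",339,234,.05),("armR",420,239,.05),("neck",459,238,.1335),("p1",416,172,.045),("p2",469,166,.045),("p3",428,270,.045),("p4",482,265,.045)]:
    print(n,onz(c,u,v,z).round(3))
cs=get_calibration("side")
print("ball",tri(c,(456.5,198),cs,(326,265)))
im=cv2.imread("pics/top0.png");a=cv2.resize(im[105:270,285:500],None,fx=3.7,fy=3.6,interpolation=cv2.INTER_CUBIC);cv2.imwrite("pics/c1.png",a[:600,:800])
im=cv2.imread("pics/side0.png");a=cv2.resize(im[195:340,215:400],None,fx=4,fy=4,interpolation=cv2.INTER_CUBIC);cv2.imwrite("pics/c2.png",a[:600,:800])
E
```

```text
t1 [0.641 0.406 0.055]
t2 [0.635 0.171 0.055]
t3 [0.416 0.408 0.055]
t4 [0.41  0.177 0.055]
cross [0.522 0.288 0.055]
b1 [0.689 0.005 0.04 ]
b2 [0.573 0.029 0.04 ]
b3 [0.457 0.028 0.04 ]
lug [ 0.464 -0.104  0.072]
armL [ 0.472 -0.02   0.05 ]
armR [ 0.456 -0.186  0.05 ]
neck [ 0.454 -0.244  0.133]
p1 [ 0.597 -0.186  0.045]
p2 [ 0.605 -0.297  0.045]
p3 [ 0.393 -0.199  0.045]
p4 [ 0.4   -0.309  0.045]
ball (array([ 0.5313726 , -0.24775412,  0.12058376]), np.float64(0.0014390052275924925))
```

View pics/c1.png

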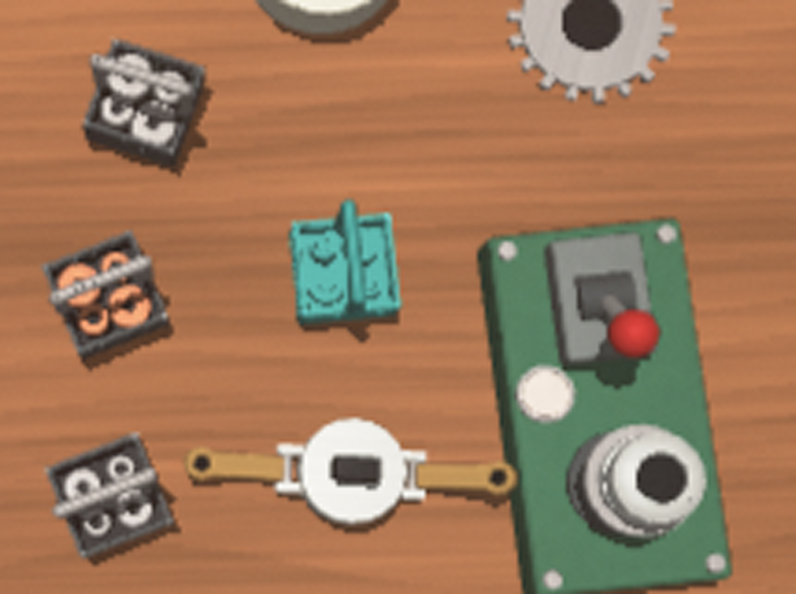

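View pics/c2.png

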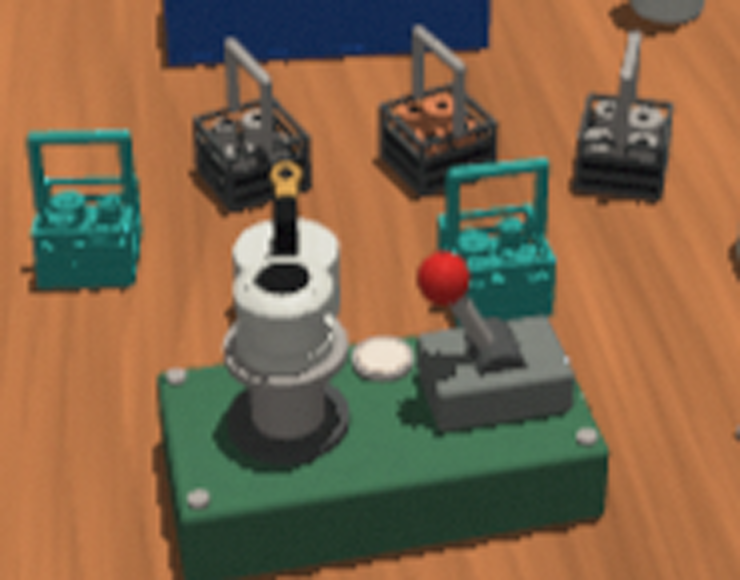

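Three steel baskets are present, and there is no fourth. Their handle bars in the top crop run (93,60)-(190,90), (52,296)-(150,264) and (54,512)-(155,474). The coupling's arms and the long side of its lug run along image x, about world y. The lever leans towards the neck. Next I'll work out the grasps.

```bash
cat >> h.py <<'E'
def tooly():
    s=get_state(); y=rot(s["tool_rot"]).apply([0,1,0]); return np.degrees(np.arctan2(y[1],y[0]))
def todo(P,yaw):
    s=get_state(); d=(np.asarray(P)-s["eef_pos"])/0.8
    a=(yaw-tooly()+90)%180-90
    print("shift shares",d.round(4),"turn share",round(a/180,4),"now",s["eef_pos"].round(4),s["wrist_force"].round(1),round(s["grip_width"],3),round(s["finger_force"],1),"t",round(s["clock"],1))
E
python3 - <<'E'
from h import *
c=get_calibration("top"); C=lambda x,y:(285+x/3.7,105+y/3.6)
for a,b in [((93,60),(190,90)),((52,296),(150,264)),((54,512),(155,474))]:
    p=onz(c,*C(*a),.086);q=onz(c,*C(*b),.086);d=q-p
    m=(p+q)/2;yaw=(np.degrees(np.arctan2(d[1],d[0]))+90)%180
    print(m.round(4),"len",np.linalg.norm(d).round(3),"tooly yaw",yaw.round(1)); todo([m[0],m[1],.2],yaw)
p=[onz(c,*C(*a),.050) for a in((201,463),(499,478))];d=p[0]-p[1];print("coup",p,np.degrees(np.arctan2(d[1],d[0]))-90, onz(c,*C(356,471),.072))
print("tooly",tooly())
E
```

```text
[0.6923 0.0049 0.086 ] len 0.057 tooly yaw 159.8
shift shares [ 0.5197 -0.7286 -0.0694] turn share -0.4724 now [0.2766 0.5878 0.2555] [-0.8  0.7  0.3] 1.003 0.0 t 0.1
[0.575  0.0305 0.086 ] len 0.057 tooly yaw 16.8
shift shares [ 0.373  -0.6966 -0.0694] turn share -0.2667 now [0.2766 0.5878 0.2555] [-0.8  0.7  0.3] 1.003 0.0 t 0.1
[0.4559 0.0318 0.086 ] len 0.058 tooly yaw 19.3
shift shares [ 0.2241 -0.6949 -0.0694] turn share -0.2527 now [0.2766 0.5878 0.2555] [-0.8  0.7  0.3] 1.003 0.0 t 0.1
coup [array([ 0.4724133, -0.0208341,  0.05     ]), array([ 0.45885338, -0.18550465,  0.05      ])] -4.707440422205224 [ 0.46440651 -0.10473878  0.072     ]
tooly 64.80749074621009
```

Request:
step_arm(
  motion=[
    [[0.6,0.0266,-0.0498,-0.005,0,0,-0.019],[0.6,0.0266,-0.0498,-0.005,0,0,-0.019],[0.6,0.0266,-0.0498,-0.005,0,0,-0.019],[0.6,0.0266,-0.0498,-0.005,0,0,-0.019],[0.6,0.0266,-0.0498,-0.005,0,0,-0.019],[0.6,0.0266,-0.0498,-0.005,0,0,-0.019],[0.6,0.0266,-0.0498,-0.005,0,0,-0.019]],
  ],
)

```text
clock: 0.85
eef_pos: [0.4261, 0.3075, 0.2281]
tool_rot: [-0.0, 0.417, 0.909, 0.0]
wrist_force: [0.9, 0.4, -0.1]
grip_width: 0.805
finger_force: 0.0
```

Request:
step_arm(
  motion=[
    [[0.6,0.0266,-0.0498,-0.005,0,0,-0.019],[0.6,0.0266,-0.0498,-0.005,0,0,-0.019],[0.6,0.0266,-0.0498,-0.005,0,0,-0.019],[0.6,0.0266,-0.0498,-0.005,0,0,-0.019],[0.6,0.0266,-0.0498,-0.005,0,0,-0.019],[0.6,0.0266,-0.0498,-0.005,0,0,-0.019],[0.6,0.0266,-0.0498,-0.005,0,0,-0.019],[0.6,0,0,0,0,0,0],[0.6,0,0,0,0,0,0]],
  ],
)

```text
clock: 1.75
eef_pos: [0.5746, 0.0291, 0.1999]
tool_rot: [-0.0, 0.596, 0.803, -0.0]
wrist_force: [-0.4, 0.1, -1.6]
grip_width: 0.801
finger_force: 0.0
```

```bash
python3 - <<'E'
from h import *
todo([.575,.0305,.092],16.8)
c=get_calibration("wrist");im=snapshot("wrist");cv2.imwrite("pics/w1.png",im)
print(proj(c,[.575,.0305,.086]))
E
```

```text
shift shares [ 0.0006  0.0017 -0.1349] turn share 0.0002 now [0.5746 0.0291 0.1999] [-0.4  0.1 -1.6] 0.801 0.0 t 1.8
[323.47873484 199.6078142 ]
```

View pics/w1.png

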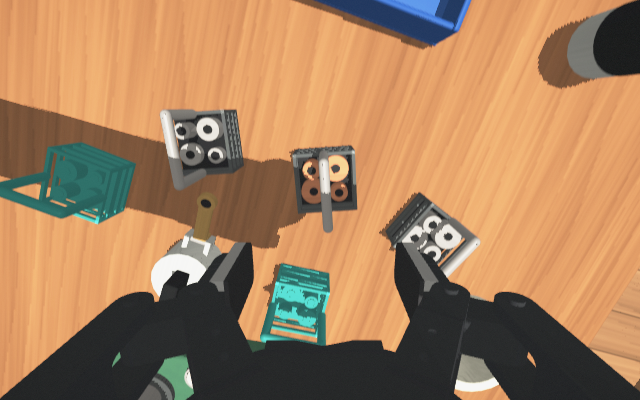

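The wrist picture shows the bar from (323,157) to (328,228), within 7 px of the predicted (323,200). I'll grasp and lift it.

Request:
step_arm(
  motion=[
    [[0.6,0,0.001,-0.045,0,0,0],[0.6,0,0.001,-0.045,0,0,0],[0.6,0,0,-0.045,0,0,0],[0.6,0,0,0,0,0,0],[-1,0,0,0,0,0,0],[-1,0,0,0,0,0,0],[-1,0,0,0,0,0,0],[-1,0,0,0,0,0,0],[-1,0,0,0,0,0,0],[-1,0,0,0,0,0,0]],
  ],
)

```text
clock: 2.8
eef_pos: [0.5757, 0.0323, 0.0938]
tool_rot: [0.001, 0.595, 0.803, 0.001]
wrist_force: [-0.8, 0.8, 6.2]
grip_width: 0.071
finger_force: 58.6
```

Request:
step_arm(
  motion=[
    [[-1,0,0,0,0,0,0],[-1,0,0,0.03,0,0,0],[-1,0,0,0.05,0,0,0],[-1,0,0,0.05,0,0,0],[-1,0,0,0.03,0,0,0],[-1,0,0,0,0,0,0]],
  ],
)

```text
clock: 3.4
eef_pos: [0.5769, 0.0318, 0.2241]
tool_rot: [0.003, 0.595, 0.803, 0.003]
wrist_force: [1.1, 0.2, -2.6]
grip_width: 0.066
finger_force: 58.9
```

```bash
python3 - <<'E'
from h import *
todo([.58,.345,.22],16.8)
E
```

```text
shift shares [ 0.0039  0.3915 -0.0051] turn share -0.0006 now [0.5769 0.0318 0.2241] [ 1.1  0.2 -2.6] 0.066 58.9 t 3.4
```

Request:
step_arm(
  motion=[
    [[-1,0,0.03,0,0,0,0],[-1,0,0.05,0,0,0,0],[-1,0,0.05,0,0,0,0],[-1,0.002,0.055,0,0,0,0],[-1,0.002,0.055,0,0,0,0],[-1,0,0.05,0,0,0,0],[-1,0,0.05,0,0,0,0],[-1,0,0.03,0,0,0,0],[-1,0,0.02,0,0,0,0],[-1,0,0,0,0,0,0]],
  ],
)

```text
clock: 4.4
eef_pos: [0.5763, 0.3465, 0.2183]
tool_rot: [-0.001, 0.594, 0.805, -0.001]
wrist_force: [0.4, -0.1, -1.8]
grip_width: 0.068
finger_force: 58.8
```

Request:
step_arm(
  motion=[
    [[-1,0,0,-0.04,0,0,0],[-1,0,0,-0.05,0,0,0],[-1,0,0,-0.04,0,0,0],[-1,0,0,-0.018,0,0,0],[-1,0,0,-0.008,0,0,0],[-1,0,0,0,0,0,0]],
  ],
)

```text
clock: 5.0
eef_pos: [0.5804, 0.3411, 0.1006]
tool_rot: [0.001, 0.597, 0.802, 0.001]
wrist_force: [-5.6, -5.0, 17.0]
grip_width: 0.068
finger_force: 60.7
```

```bash
python3 - <<'E'
from h import *
todo([.58,.345,.099],16.8)
im=snapshot("side");cv2.imwrite("pics/s1.png",cv2.resize(im[120:320,180:440],None,fx=3,fy=3))
E
```

```text
shift shares [-0.0005  0.0048 -0.002 ] turn share 0.0004 now [0.5804 0.3411 0.1006] [-5.6 -5.  17. ] 0.068 60.7 t 5.0
```

View pics/s1.png

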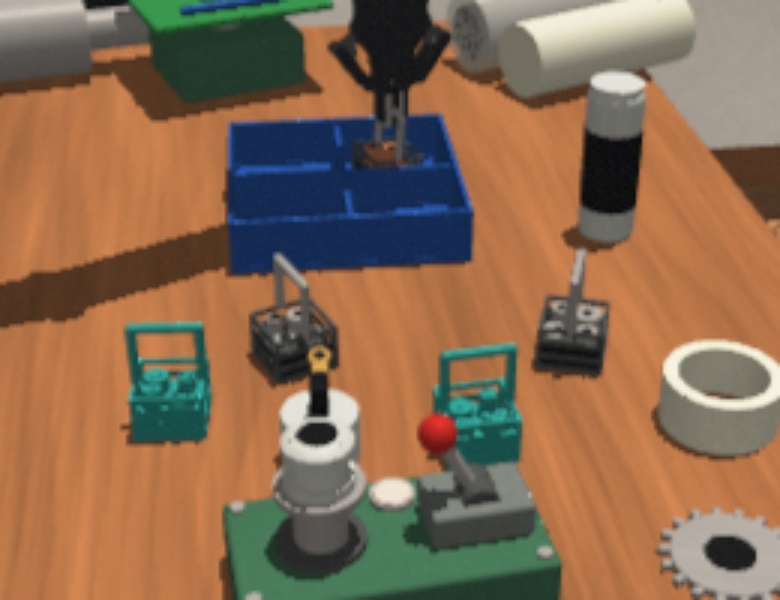

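The basket is on the floor of its bay, at z 0.1006 with 17 N of contact. I'll release it and go to the third basket.

Request:
step_arm(
  motion=[
    [[0.2,0,0,0.002,0,0,0],[0.2,0,0,0,0,0,0],[0.2,0,0,0,0,0,0],[0.2,0,0,0.03,0,0,0],[0.2,0,0,0.05,0,0,0],[0.4,0,0,0.05,0,0,0],[0.5,-0.017,-0.043,0,0,0,0],[0.6,-0.017,-0.043,0,0,0,0],[0.6,-0.017,-0.043,0,0,0,0],[0.6,-0.017,-0.043,0,0,0,0]],
  ],
)

```text
clock: 6.05
eef_pos: [0.5228, 0.2049, 0.201]
tool_rot: [0.0, 0.595, 0.803, 0.0]
wrist_force: [1.0, -0.0, 0.1]
grip_width: 0.801
finger_force: 0.0
```

Request:
step_arm(
  motion=[
    [[0.6,-0.017,-0.043,0,0,0,0],[0.6,-0.017,-0.043,0,0,0,0.004],[0.6,-0.017,-0.043,0,0,0,0.004],[0.6,-0.017,-0.043,0,0,0,0.004],[0.6,-0.017,-0.042,0,0,0,0.002],[0.6,0,0,0,0,0,0],[0.6,0,0,0,0,0,0]],
  ],
)

```text
clock: 6.75
eef_pos: [0.4554, 0.0347, 0.2013]
tool_rot: [0.0, 0.578, 0.816, 0.001]
wrist_force: [-0.6, 0.4, 0.7]
grip_width: 0.798
finger_force: 0.0
```

```bash
python3 - <<'E'
from h import *
todo([.4559,.0318,.092],19.3)
c=get_calibration("wrist");im=snapshot("wrist");cv2.imwrite("pics/w2.png",im)
print(proj(c,[.4559,.0318,.086]))
E
```

```text
shift shares [ 0.0006 -0.0037 -0.1366] turn share -0.0001 now [0.4554 0.0347 0.2013] [-0.6  0.4  0.7] 0.798 0.0 t 6.8
[321.48977471 204.15991572]
```

View pics/w2.png

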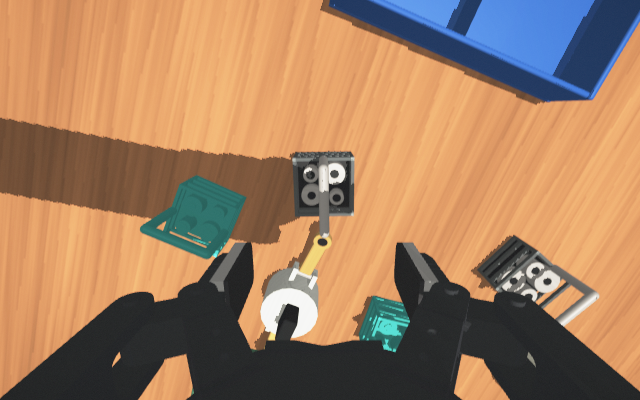

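The bar's centre is at (323,195), close to the predicted spot, and the coupling's arm tip is clear of the fingers. I'll grasp it.

Request:
step_arm(
  motion=[
    [[0.6,0,0,-0.045,0,0,0],[0.6,0,0,-0.045,0,0,0],[0.6,0,0,-0.046,0,0,0],[0.6,0,0,0,0,0,0],[-1,0,0,0,0,0,0],[-1,0,0,0,0,0,0],[-1,0,0,0,0,0,0],[-1,0,0,0,0,0,0],[-1,0,0,0,0,0,0],[-1,0,0,0,0,0,0]],
  ],
)

```text
clock: 7.8
eef_pos: [0.4559, 0.0354, 0.0935]
tool_rot: [0.0, 0.578, 0.816, 0.001]
wrist_force: [-2.0, -0.1, 7.6]
grip_width: 0.069
finger_force: 58.7
```

Request:
step_arm(
  motion=[
    [[-1,0,0,0,0,0,0],[-1,0,0,0.03,0,0,0],[-1,0,0,0.05,0,0,0],[-1,0,0,0.05,0,0,0],[-1,0,0,0.03,0,0,0],[-1,0,0,0,0,0,0]],
  ],
)

```text
clock: 8.4
eef_pos: [0.4578, 0.0355, 0.2238]
tool_rot: [0.002, 0.578, 0.816, 0.003]
wrist_force: [0.3, 0.2, -3.2]
grip_width: 0.063
finger_force: 59.1
```

```bash
python3 - <<'E'
from h import *
todo([.468,.345,.22],19.3)
E
```

```text
shift shares [ 0.0128  0.3868 -0.0048] turn share -0.0008 now [0.4578 0.0355 0.2238] [ 0.3  0.2 -3.2] 0.063 59.1 t 8.4
```

Request:
step_arm(
  motion=[
    [[-1,0,0.03,0,0,0,0],[-1,0.004,0.05,0,0,0,0],[-1,0.004,0.05,0,0,0,0],[-1,0.004,0.055,0,0,0,0],[-1,0,0.055,0,0,0,0],[-1,0,0.05,0,0,0,0],[-1,0,0.05,0,0,0,0],[-1,0,0.03,0,0,0,0],[-1,0,0.017,0,0,0,0],[-1,0,0,0,0,0,0]],
  ],
)

```text
clock: 9.4
eef_pos: [0.4639, 0.3461, 0.2188]
tool_rot: [-0.0, 0.576, 0.817, -0.001]
wrist_force: [0.4, -1.2, -2.3]
grip_width: 0.067
finger_force: 59.1
```

Request:
step_arm(
  motion=[
    [[-1,0,0,-0.04,0,0,0],[-1,0,0,-0.05,0,0,0],[-1,0,0,-0.04,0,0,0],[-1,0,0,-0.018,0,0,0],[-1,0,0,-0.006,0,0,0],[-1,0,0,0,0,0,0]],
  ],
)

```text
clock: 10.0
eef_pos: [0.4666, 0.3422, 0.0998]
tool_rot: [0.001, 0.579, 0.815, -0.0]
wrist_force: [-3.7, -5.2, 9.8]
grip_width: 0.069
finger_force: 60.5
```

Request:
step_arm(
  motion=[
    [[0.2,0,0,0.002,0,0,0],[0.2,0,0,0,0,0,0],[0.2,0,0,0,0,0,0],[0.2,0,0,0.03,0,0,0],[0.2,0,0,0.05,0,0,0],[0.4,0,0,0.05,0,0,0],[0.5,0,0,0,0,0,0]],
  ],
)

```text
clock: 10.7
eef_pos: [0.4685, 0.347, 0.2089]
tool_rot: [0.001, 0.578, 0.816, 0.006]
wrist_force: [1.1, 0.1, 0.5]
grip_width: 0.752
finger_force: 0.0
```

```bash
python3 - <<'E'
from h import *
todo([.6923,.0049,.2],159.8)
im=snapshot("top");cv2.imwrite("pics/t1.png",cv2.resize(im[100:300,120:400],None,fx=2.8,fy=2.8))
E
```

```text
shift shares [ 0.2797 -0.4276 -0.0111] turn share -0.2202 now [0.4685 0.347  0.2089] [1.1 0.1 0.5] 0.752 0.0 t 10.7
```

View pics/t1.png

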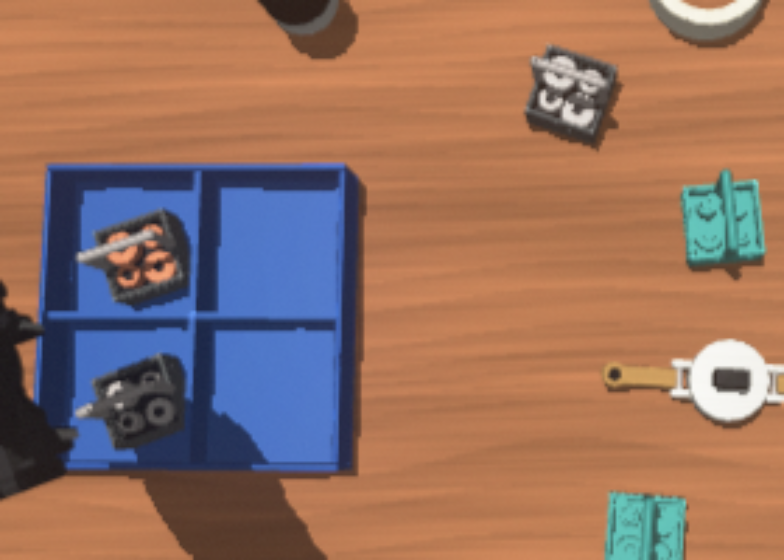

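Both baskets stand flat in the left-hand bays, and basket 1 is still at its first position, about (325,134) in the full image. I'll fetch it now.

Request:
step_arm(
  motion=[
    [[0.6,0.028,-0.0428,-0.001,0,0,-0.022],[0.6,0.028,-0.0428,-0.001,0,0,-0.022],[0.6,0.028,-0.0428,-0.001,0,0,-0.022],[0.6,0.028,-0.0428,-0.001,0,0,-0.022],[0.6,0.028,-0.0428,-0.001,0,0,-0.022],[0.6,0.028,-0.0428,-0.001,0,0,-0.022],[0.6,0.028,-0.0428,-0.001,0,0,-0.022],[0.6,0.028,-0.0428,-0.001,0,0,-0.022],[0.6,0.028,-0.0428,-0.001,0,0,-0.022],[0.6,0.028,-0.0428,-0.001,0,0,-0.022]],
  ],
)

```text
clock: 11.75
eef_pos: [0.689, 0.0011, 0.193]
tool_rot: [-0.001, 0.821, 0.571, -0.001]
wrist_force: [0.3, 0.4, 1.0]
grip_width: 0.799
finger_force: 0.0
```

Request:
step_arm(
  motion=[
    [[0.6,0,0,0,0,0,0],[0.6,0,0,0,0,0,0]],
  ],
)

```text
clock: 11.95
eef_pos: [0.6884, 0.001, 0.193]
tool_rot: [-0.0, 0.821, 0.572, -0.001]
wrist_force: [0.3, 1.1, -0.4]
grip_width: 0.801
finger_force: 0.0
```

```bash
python3 - <<'E'
from h import *
todo([.6923,.0049,.092],159.8)
c=get_calibration("wrist");im=snapshot("wrist");cv2.imwrite("pics/w3.png",im)
print(proj(c,[.6923,.0049,.086]))
E
```

```text
shift shares [ 0.0049  0.0049 -0.1262] turn share 0.0005 now [0.6884 0.001  0.193 ] [ 0.3  1.1 -0.4] 0.801 0.0 t 11.9
[325.81987465 197.98230346]
```

View pics/w3.png

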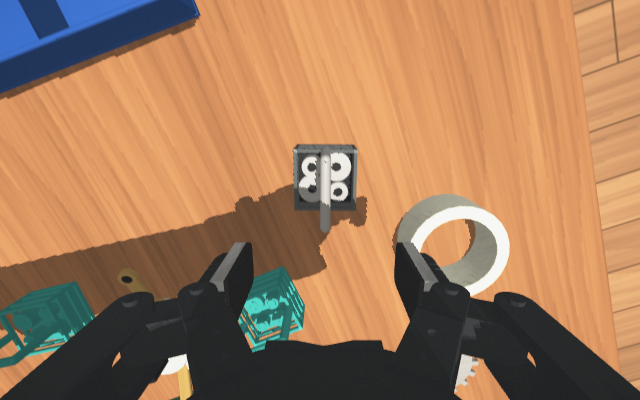

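The bar is centred at (325,192), where it was predicted. I'll grasp it.

Request:
step_arm(
  motion=[
    [[0.6,0.0025,0.003,-0.042,0,0,0],[0.6,0.0025,0.003,-0.042,0,0,0],[0.6,0,0,-0.0415,0,0,0],[0.6,0,0,0,0,0,0],[-1,0,0,0,0,0,0],[-1,0,0,0,0,0,0],[-1,0,0,0,0,0,0],[-1,0,0,0,0,0,0],[-1,0,0,0,0,0,0],[-1,0,0,0,0,0,0]],
  ],
)

```text
clock: 13.0
eef_pos: [0.6936, 0.0073, 0.096]
tool_rot: [0.0, 0.82, 0.572, 0.001]
wrist_force: [-2.7, -0.9, 6.0]
grip_width: 0.068
finger_force: 58.7
```

Request:
step_arm(
  motion=[
    [[-1,0,0,0,0,0,0],[-1,0,0,0.03,0,0,0],[-1,0,0,0.05,0,0,0],[-1,0,0,0.05,0,0,0],[-1,0,0,0.03,0,0,0],[-1,0,0,0,0,0,0]],
  ],
)

```text
clock: 13.6
eef_pos: [0.6954, 0.0066, 0.2268]
tool_rot: [0.002, 0.82, 0.572, 0.003]
wrist_force: [0.4, 0.1, -1.4]
grip_width: 0.064
finger_force: 59.0
```

```bash
python3 - <<'E'
from h import *
todo([.58,.233,.22],159.8)
E
```

```text
shift shares [-0.1442  0.2831 -0.0085] turn share -0.0002 now [0.6954 0.0066 0.2268] [ 0.4  0.1 -1.4] 0.064 59.0 t 13.6
```

Request:
step_arm(
  motion=[
    [[-1,-0.012,0.024,0,0,0,0],[-1,-0.022,0.043,0,0,0,0],[-1,-0.025,0.05,0,0,0,0],[-1,-0.025,0.05,0,0,0,0],[-1,-0.025,0.05,0,0,0,0],[-1,-0.022,0.043,0,0,0,0],[-1,-0.012,0.025,0,0,0,0],[-1,0,0,0,0,0,0],[-1,0,0,-0.04,0,0,0],[-1,0,0,-0.05,0,0,0]],
  ],
)

```text
clock: 14.6
eef_pos: [0.58, 0.2345, 0.1502]
tool_rot: [0.001, 0.82, 0.572, 0.002]
wrist_force: [1.0, 0.5, -2.8]
grip_width: 0.061
finger_force: 59.0
```

Request:
step_arm(
  motion=[
    [[-1,0,0,-0.04,0,0,0],[-1,0,0,-0.018,0,0,0],[-1,0,0,-0.007,0,0,0],[-1,0,0,0,0,0,0]],
  ],
)

```text
clock: 15.0
eef_pos: [0.5787, 0.2328, 0.102]
tool_rot: [-0.001, 0.821, 0.572, -0.001]
wrist_force: [-10.2, -3.4, 20.7]
grip_width: 0.061
finger_force: 61.5
```

Request:
step_arm(
  motion=[
    [[0.2,0,0,0.002,0,0,0],[0.2,0,0,0,0,0,0],[0.2,0,0,0,0,0,0],[0.2,0,0,0.03,0,0,0],[0.2,0,0,0.05,0,0,0],[0.4,0,0,0.05,0,0,0],[0.4,0,0,0,0,0,0]],
  ],
)

```text
clock: 15.7
eef_pos: [0.5826, 0.2359, 0.2099]
tool_rot: [0.001, 0.82, 0.572, 0.006]
wrist_force: [0.9, 0.1, 0.7]
grip_width: 0.702
finger_force: 0.0
```

```bash
python3 - <<'E'
from h import *
todo([.4644,-.1047,.2],-4.7)
E
```

```text
shift shares [-0.1478 -0.4257 -0.0124] turn share 0.086 now [0.5826 0.2359 0.2099] [0.9 0.1 0.7] 0.702 0.0 t 15.7
```

Request:
step_arm(
  motion=[
    [[0,-0.0164,-0.0473,-0.0012,0,0,0.0096],[0,-0.0164,-0.0473,-0.0012,0,0,0.0096],[0,-0.0164,-0.0473,-0.0012,0,0,0.0096],[0,-0.0164,-0.0473,-0.0012,0,0,0.0096],[0,-0.0164,-0.0473,-0.0012,0,0,0.0096],[0,-0.0164,-0.0473,-0.0012,0,0,0.0096],[0,-0.0164,-0.0473,-0.0012,0,0,0.0096],[0,-0.0164,-0.0473,-0.0012,0,0,0.0096],[0,-0.0164,-0.0473,-0.0012,0,0,0.0096],[0,0,0,0,0,0,0]],
  ],
)

```text
clock: 16.7
eef_pos: [0.4578, -0.1112, 0.1949]
tool_rot: [0.0, 0.738, 0.675, -0.001]
wrist_force: [-0.8, -0.3, -0.2]
grip_width: 0.498
finger_force: 0.0
```

Request:
step_arm(
  motion=[
    [[0,0,0,0,0,0,0]],
  ],
)

```text
clock: 16.8
eef_pos: [0.4602, -0.1061, 0.195]
tool_rot: [-0.0, 0.736, 0.677, 0.0]
wrist_force: [0.6, 1.0, 0.2]
grip_width: 0.498
finger_force: 0.0
```

```bash
python3 - <<'E'
from h import *
todo([.4644,-.1047,.071],-4.7)
c=get_calibration("wrist");im=snapshot("wrist")
top=snapshot("top");a=np.hstack([im[60:360,160:480],top[130:290,120:290].repeat(2,0).repeat(2,1)[:300]])
cv2.imwrite("pics/w4.png",a)
print(proj(c,[.4644,-.1047,.072])-[160,60])
E
```

```text
shift shares [ 0.0053  0.0017 -0.155 ] turn share 0.0004 now [ 0.4602 -0.1061  0.195 ] [0.6 1.  0.2] 0.498 0.0 t 16.8
[167.48817345 136.26446134]
```

View pics/w4.png

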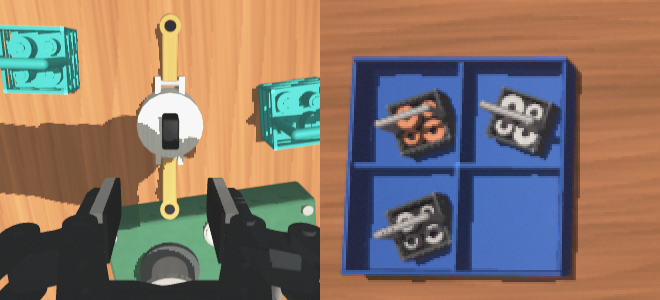

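All three baskets are in separate bays. The lug top is at about (170,130) in the crop, against a predicted (167,136). I'll grasp the lug.

Request:
step_arm(
  motion=[
    [[0,0.005,0.005,-0.045,0,0,0],[0,0,0,-0.045,0,0,0],[0,0,0,-0.045,0,0,0],[0,0,0,-0.02,0,0,0],[0,0,0,0,0,0,0],[-1,0,0,0,0,0,0],[-1,0,0,0,0,0,0],[-1,0,0,0,0,0,0],[-1,0,0,0,0,0,0],[-1,0,0,0,0,0,0]],
  ],
)

```text
clock: 17.9
eef_pos: [0.4654, -0.1008, 0.0719]
tool_rot: [0.0, 0.735, 0.678, 0.001]
wrist_force: [1.3, 1.8, 1.4]
grip_width: 0.151
finger_force: 61.5
```

Request:
step_arm(
  motion=[
    [[-1,0,0,0,0,0,0],[-1,0,0,0.03,0,0,0],[-1,0,0,0.05,0,0,0],[-1,0,0,0.05,0,0,0],[-1,0,0,0.05,0,0,0],[-1,0,0,0.02,0,0,0],[-1,0,0,0,0,0,0]],
  ],
)

```text
clock: 18.6
eef_pos: [0.4651, -0.1019, 0.2328]
tool_rot: [0.001, 0.735, 0.678, 0.001]
wrist_force: [1.0, -0.4, -4.9]
grip_width: 0.15
finger_force: 60.8
```

```bash
python3 - <<'E'
from h import *
todo([.454,-.244,.235],-4.7)
ct,cs=get_calibration("top"),get_calibration("side")
t=snapshot("top");s=snapshot("side");cv2.imwrite("pics/tA.png",t);cv2.imwrite("pics/sA.png",s)
a=cv2.resize(t[190:290,340:500],None,fx=3.8,fy=3.8,interpolation=cv2.INTER_CUBIC)
b=cv2.resize(s[150:340,230:350],None,fx=1.55*1.29,fy=2,interpolation=cv2.INTER_CUBIC)
b=cv2.resize(s[150:340,230:350],(380*120//190,380))
cv2.imwrite("pics/x1.png",a)
E
```

```text
shift shares [-0.0139 -0.1776  0.0027] turn share -0.0005 now [ 0.4651 -0.1019  0.2328] [ 1.  -0.4 -4.9] 0.15 60.8 t 18.6
```

View pics/x1.png

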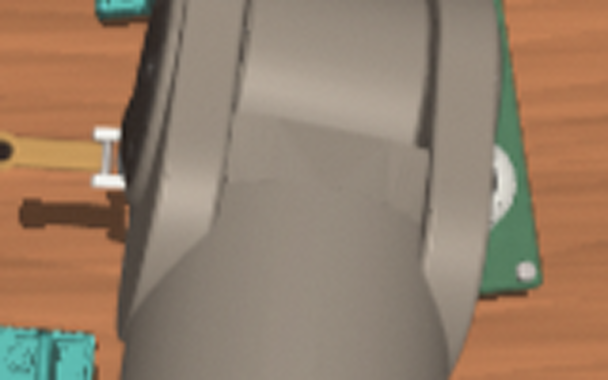

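The arm hides the neck from the top camera, so I'll use the first pictures. The neck's hole was at (661,479) in the top crop and (282,277) in the side crop.

```bash
python3 - <<'E'
from h import *
ct,cs=get_calibration("top"),get_calibration("side")
t=cv2.imread("pics/top0.png");s=cv2.imread("pics/side0.png")
def dark(im,r,c,n):
    g=cv2.cvtColor(im,6)[r[0]:r[1],c[0]:c[1]]
    k,l,st,ce=cv2.connectedComponentsWithStats((g<70).astype(np.uint8))
    for i in range(1,k):
        if st[i,4]>20: print(n,ce[i]+[c[0],r[0]],st[i])
dark(t,(220,256),(445,478),"top");dark(s,(250,276),(270,302),"side")
print(tri(ct,(463.6,238.1),cs,(285.5,264.3)), onz(ct,463.6,238.1,.1335),onz(cs,285.5,264.3,.1335))
pts=[onz(ct,285+x/3.7,105+y/3.6,.045) for x,y in((508,251),(667,233),(716,563),(553,579))]
print(np.array(pts).round(4))
print(onz(ct,285+545/3.7,105+393/3.6,.045))
todo([.454,-.244,.235],-4.7)
cv2.imwrite("pics/x2.png",cv2.resize(cv2.imread("pics/sA.png")[90:340,200:400],None,fx=2.4,fy=2.4,interpolation=2))
E
```

```text
top [463.21311475 237.3442623 ] [ 12  12  13  12 122]
top [450.29268293 252.65853659] [ 0 27 16  9 41]
side [285.75510204 254.20408163] [13  0  6  9 49]
side [285.24657534 264.04109589] [ 9 11 13  7 73]
(array([ 0.45362946, -0.25245694,  0.13456809]), np.float64(0.0008976305087856277)) [ 0.45321023 -0.25271154  0.1335    ] [ 0.45417126 -0.25102814  0.1335    ]
[[ 0.5903 -0.1987  0.045 ]
 [ 0.5978 -0.2885  0.045 ]
 [ 0.4075 -0.3025  0.045 ]
 [ 0.4011 -0.2128  0.045 ]]
[ 0.50691182 -0.21464152  0.045     ]
shift shares [-0.0113 -0.1784  0.0064] turn share -0.0005 now [ 0.463  -0.1012  0.2299] [ 0.2  0.9 -4.9] 0.151 60.8 t 18.7
```

View pics/x2.png

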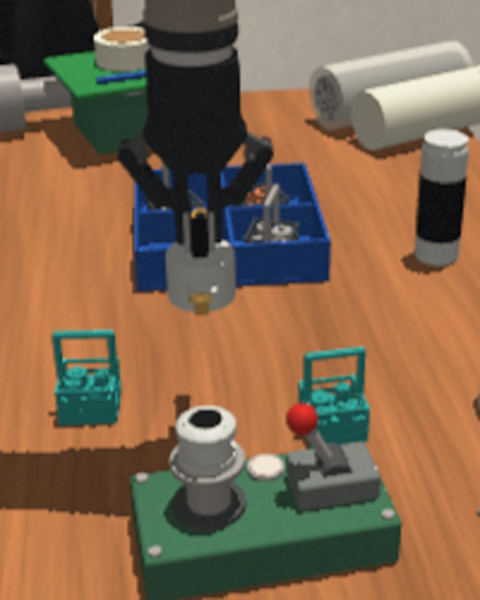

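The neck top triangulates to (0.4536, -0.2525, 0.1346), against the given 0.1335, and the plinth screws agree. Next I'll check from the wrist camera where the cap sits in the grip.

```bash
python3 - <<'E'
from h import *
c=get_calibration("wrist");s=get_state();im=snapshot("wrist")
T=s["eef_pos"];zt=T[2]-.027
print(T,proj(c,[T[0],T[1],zt]),tooly(), proj(c,[.4538,-.2526,.1335]))
# drawn reference: cap circle outline centred at TCP axis
for a in np.linspace(0,2*np.pi,60):
    u=proj(c,[T[0]+.03*np.cos(a),T[1]+.03*np.sin(a),zt]); cv2.circle(im,tuple(int(round(8*k)) for k in u),4,(0,0,255),-1,shift=3)
cv2.imwrite("pics/w5.png",cv2.resize(im[80:400,170:490],None,fx=1.85,fy=1.85,interpolation=2))
E
```

```text
[ 0.46304395 -0.10124355  0.22987596] [321.77862971 250.67195648] -4.612917491845973 [326.17657473 375.79607947]
```

View pics/w5.png

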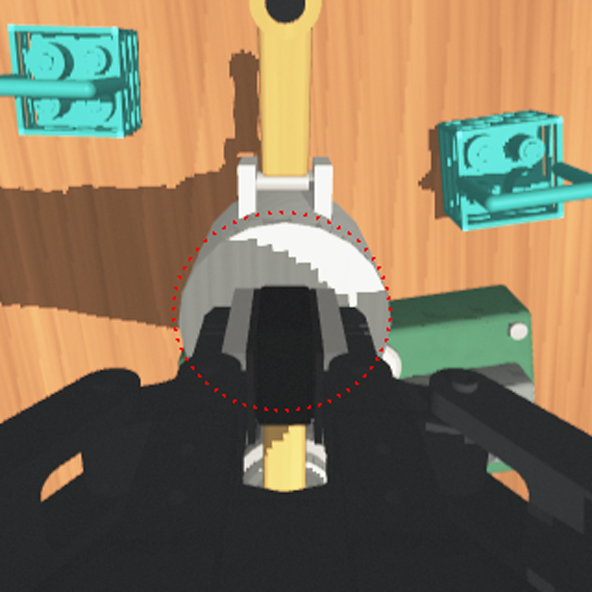

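The cap sits about 2 mm towards -y of the tool axis. I'll move over the neck with that offset.

Request:
step_arm(
  motion=[
    [[-1,-0.002,-0.02,0,0,0,0],[-1,-0.003,-0.045,0,0,0,0],[-1,-0.003,-0.05,0,0,0,0],[-1,-0.003,-0.045,0,0,0,0],[-1,-0.001,-0.02,0,0,0,0],[-1,0,-0.0068,0,0,0,0],[-1,0,0,0,0,0,0],[-1,0,0,0,0,0,0],[-1,0,0,0,0,0,0]],
  ],
)

```text
clock: 19.65
eef_pos: [0.4552, -0.249, 0.2308]
tool_rot: [-0.001, 0.734, 0.679, 0.0]
wrist_force: [0.2, -0.5, -4.7]
grip_width: 0.146
finger_force: 60.7
```

```bash
python3 - <<'E'
from h import *
todo([.4533,-.2506,.212],-4.7)
s=snapshot("side");cv2.imwrite("pics/x3.png",cv2.resize(s[120:330,210:370],None,fx=2.8,fy=2.8,interpolation=2))
cs=get_calibration("side");print(proj(cs,[.4538,-.2526,.1335]),proj(cs,get_state()["eef_pos"]-[0,0,.071]))
E
```

```text
shift shares [-0.0024 -0.002  -0.0235] turn share -0.0014 now [ 0.4552 -0.249   0.2308] [ 0.2 -0.5 -4.7] 0.146 60.7 t 19.6
[285.37659977 264.81946048] [285.55618759 252.16332616]
```

View pics/x3.png

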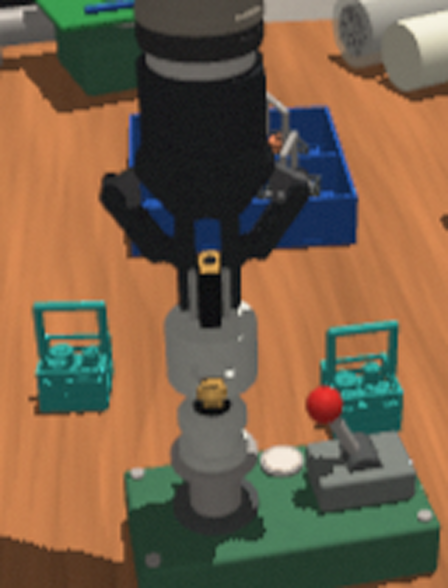

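In the side view the cap axis (x about 211.5) lines up with the neck axis (about 212). I'll lower it slowly.

Request:
step_arm(
  motion=[
    [[-1,-0.001,-0.002,-0.012,0,0,0],[-1,0,0,-0.012,0,0,0],[-1,0,0,0,0,0,0],[-1,0,0,-0.004,0,0,0],[-1,0,0,-0.004,0,0,0],[-1,0,0,-0.004,0,0,0],[-1,0,0,-0.004,0,0,0]],
  ],
)

```text
clock: 20.4
eef_pos: [0.4548, -0.2528, 0.2012]
tool_rot: [0.0, 0.735, 0.678, 0.001]
wrist_force: [-4.8, 2.9, 20.2]
grip_width: 0.149
finger_force: 64.3
```

```bash
python3 - <<'E'
from h import *
todo([.4533,-.2506,.167],-4.7)
E
```

```text
shift shares [-0.0019  0.0027 -0.0428] turn share -0.0005 now [ 0.4548 -0.2528  0.2012] [-4.8  2.9 20.2] 0.149 64.3 t 20.4
```

The cap is touching the cone, and the side force says to shift to -x and +y.

Request:
step_arm(
  motion=[
    [[-1,-0.0015,0.001,0,0,0,0],[-1,0,0,0,0,0,0],[-1,0,0,-0.003,0,0,0],[-1,0,0,0,0,0,0]],
  ],
)

```text
clock: 20.8
eef_pos: [0.4549, -0.2524, 0.2005]
tool_rot: [0.001, 0.735, 0.678, 0.002]
wrist_force: [-2.7, 2.1, 16.9]
grip_width: 0.149
finger_force: 64.1
```

Request:
step_arm(
  motion=[
    [[-1,-0.002,0.0015,0,0,0,0],[-1,0,0,0,0,0,0],[-1,0,0,-0.003,0,0,0],[-1,0,0,0,0,0,0]],
  ],
)

```text
clock: 21.2
eef_pos: [0.4544, -0.2527, 0.1995]
tool_rot: [0.003, 0.735, 0.678, 0.002]
wrist_force: [-4.1, 1.1, 22.2]
grip_width: 0.147
finger_force: 65.3
```

```bash
python3 - <<'E'
from h import *
s=snapshot("side");cv2.imwrite("pics/x4.png",cv2.resize(s[170:300,230:340],None,fx=5,fy=4.5,interpolation=2))
todo([.4533,-.2506,.167],-4.7); print(get_state()["ft_torque"])
E
```

```text
shift shares [-0.0013  0.0027 -0.0406] turn share -0.0003 now [ 0.4544 -0.2528  0.1995] [-3.3  0.8 22. ] 0.154 65.3 t 21.2
[0.75730741 0.9969178  0.06895262]
```

The torque and side force agree: the rim touches at (-x,+y), so the cap is still too far to +x and -y. I'll ease up, shift more and press again.

Request:
step_arm(
  motion=[
    [[-1,0,0,0.006,0,0,0],[-1,-0.0015,0.0025,0,0,0,0],[-1,0,0,0,0,0,0],[-1,0,0,-0.004,0,0,0],[-1,0,0,-0.004,0,0,0],[-1,0,0,-0.002,0,0,0],[-1,0,0,0,0,0,0]],
  ],
)

```text
clock: 21.95
eef_pos: [0.4527, -0.2493, 0.1915]
tool_rot: [0.003, 0.735, 0.678, 0.001]
wrist_force: [6.3, -3.3, -2.5]
grip_width: 0.149
finger_force: 61.6
```

```bash
python3 - <<'E'
from h import *
todo([.4533,-.2506,.167],-4.7); print(get_state()["ft_torque"])
E
```

```text
shift shares [ 0.0007 -0.0016 -0.0307] turn share -0.0007 now [ 0.4527 -0.2493  0.1915] [ 6.3 -3.3 -2.5] 0.149 61.6 t 21.9
[-1.01703606 -1.67363446 -0.03322705]
```

The cap has slipped over the neck, with no vertical force left. I'll centre it a little and push it home.

Request:
step_arm(
  motion=[
    [[-1,0.001,-0.001,0,0,0,0],[-1,0,0,-0.006,0,0,0],[-1,0,0,-0.006,0,0,0],[-1,0,0,-0.006,0,0,0],[-1,0,0,-0.006,0,0,0],[-1,0,0,-0.004,0,0,0],[-1,0,0,-0.003,0,0,0],[-1,0,0,0,0,0,0]],
  ],
)

```text
clock: 22.75
eef_pos: [0.4532, -0.2493, 0.1672]
tool_rot: [0.002, 0.735, 0.678, 0.001]
wrist_force: [4.0, -1.0, 4.3]
grip_width: 0.151
finger_force: 62.7
```

```bash
python3 - <<'E'
from h import *
todo([.4533,-.2506,.167],-4.7); print(get_state()["ft_torque"])
E
```

```text
shift shares [ 0.0002 -0.0016 -0.0003] turn share -0.0008 now [ 0.4532 -0.2493  0.1672] [ 4.  -1.   4.3] 0.151 62.7 t 22.8
[-0.44615606 -1.09741244  0.00280096]
```

Request:
step_arm(
  motion=[
    [[-1,0,0,-0.003,0,0,0],[-1,0,0,-0.002,0,0,0],[-1,0,0,0,0,0,0]],
  ],
)

```text
clock: 23.05
eef_pos: [0.4534, -0.2488, 0.1667]
tool_rot: [0.0, 0.735, 0.679, 0.003]
wrist_force: [-3.4, 6.7, 33.1]
grip_width: 0.152
finger_force: 67.3
```

The cap is home: z stays at 0.1667 (expected 0.167) under a 33 N push. I'll release it, close the fingers and tilt 25° for cam arm a.

Request:
step_arm(
  motion=[
    [[-0.2,0,0,0.003,0,0,0],[-0.2,0,0,0,0,0,0],[-0.2,0,0,0,0,0,0],[-0.2,0,0,0,0,0,0],[-0.2,0,0,0.03,0,0,0],[-0.2,0,0,0.05,0,0,0],[-0.2,0,0,0.02,0,0,0],[-1,0.003,0.035,0,-0.0463,0,0],[-1,0.003,0.035,0,-0.0463,0,0],[-1,0.003,0.04,0,-0.0463,0,0]],
  ],
)

```text
clock: 24.05
eef_pos: [0.4546, -0.1763, 0.244]
tool_rot: [0.129, 0.725, 0.665, -0.127]
wrist_force: [0.1, 0.9, -0.2]
grip_width: 0.003
finger_force: 0.0
```

Request:
step_arm(
  motion=[
    [[-1,0,0,-0.02,0,0,0],[-1,0,0,-0.02,0,0,0],[-1,0,0,0,0,0,0],[-1,0,0,0,0,0,0]],
  ],
)

```text
clock: 24.45
eef_pos: [0.4544, -0.1764, 0.2116]
tool_rot: [0.127, 0.724, 0.666, -0.127]
wrist_force: [0.6, -0.4, 1.1]
grip_width: -0.002
finger_force: 0.0
```

```bash
cat >> h.py <<'E'
def state():
    s=get_state(); print("tool z",rot(s["tool_rot"]).apply([0,0,1]).round(3)); todo([.461,-.161,.183],-4.7)
def arms(name):
    im=cv2.cvtColor(snapshot("side"),cv2.COLOR_BGR2HSV); m=cv2.inRange(im,(15,120,90),(28,255,255)); m[:, :230]=0; m[:,345:]=0; m[:150]=0
    k,l,st,ce=cv2.connectedComponentsWithStats(m)
    print([ (st[i].tolist(),ce[i].round(1).tolist()) for i in range(1,k) if st[i,4]>8])
E
python3 - <<'E'
from h import *
state(); arms("a")
E
```

```text
tool z [-0.016 -0.353 -0.935]
shift shares [ 0.0082  0.0193 -0.0357] turn share -0.0001 now [ 0.4544 -0.1764  0.2116] [ 0.6 -0.4  1.1] -0.002 0.0 t 24.4
[([281, 237, 9, 10, 41], [285.0, 241.8]), ([281, 284, 10, 9, 76], [285.4, 288.1])]
```

Request:
step_arm(
  motion=[
    [[-1,0.008,0.019,-0.018,-0.012,0,0],[-1,0,0,-0.018,-0.012,0,0],[-1,0,0.002,-0.015,0,0,0],[-1,0,0.002,-0.015,0,0,0],[-1,0,0.002,-0.015,0,0,0],[-1,0,0,-0.014,0,0,0],[-1,0,0.002,-0.015,0,0,0],[-1,0,0.001,-0.014,0,0,0],[-1,0,0,0,0,0,0]],
  ],
)

```text
clock: 25.4
eef_pos: [0.4603, -0.1535, 0.111]
tool_rot: [0.154, 0.719, 0.661, -0.153]
wrist_force: [-0.9, 0.0, 0.2]
grip_width: 0.004
finger_force: 0.0
```

```bash
python3 - <<'E'
from h import *
state(); arms("a"); c=get_calibration("side")
for phi in(30,0,-30,-50,-80):
    p=np.radians(phi);print(phi,proj(c,[.4537+.08*.08,-.2515+.036+.058*np.cos(p),.115+.058*np.sin(p)]).round(1))
E
```

```text
tool z [-0.017 -0.423 -0.906]
shift shares [ 0.0008 -0.0093  0.09  ] turn share -0.0008 now [ 0.4603 -0.1535  0.111 ] [-0.9  0.   0.2] 0.004 0.0 t 25.4
[([281, 284, 10, 9, 76], [285.5, 288.2])]
30 [284.5 234.6]
0 [284.6 244.3]
-30 [285.4 257.8]
-50 [286.2 267.4]
-80 [287.6 280.4]
```

Request:
step_arm(
  motion=[
    [[-1,0,-0.01,-0.01,0,0,0],[-1,0,-0.0105,-0.01,0,0,0],[-1,0,-0.009,-0.004,0,0,0],[-1,0,-0.009,-0.004,0,0,0],[-1,0,-0.004,0,0,0,0],[-1,0,-0.003,0,0,0,0],[-1,0,0,0,0,0,0]],
  ],
)

```text
clock: 26.15
eef_pos: [0.461, -0.1884, 0.0892]
tool_rot: [0.153, 0.719, 0.661, -0.151]
wrist_force: [-1.5, 6.6, -1.7]
grip_width: 0.003
finger_force: 3.0
```

```bash
python3 - <<'E'
from h import *
state(); arms("a")
E
```

```text
tool z [-0.015 -0.42  -0.908]
shift shares [0.     0.0342 0.1173] turn share -0.0007 now [ 0.461  -0.1884  0.0892] [-1.5  6.6 -1.7] 0.003 3.0 t 26.1
[([281, 283, 10, 9, 75], [285.4, 287.1])]
```

Request:
step_arm(
  motion=[
    [[-1,0,-0.004,0,0,0,0],[-1,0,-0.004,0,0,0,0],[-1,0,0,0,0,0,0]],
  ],
)

```text
clock: 26.5
eef_pos: [0.4612, -0.1906, 0.0882]
tool_rot: [0.151, 0.719, 0.662, -0.15]
wrist_force: [-3.2, 18.2, 1.8]
grip_width: 0.001
finger_force: 9.3
```

Request:
step_arm(
  motion=[
    [[-1,0,-0.004,0,0,0,0],[-1,0,-0.003,0,0,0,0],[-1,0,0,0,0,0,0]],
  ],
)

```text
clock: 26.8
eef_pos: [0.4615, -0.192, 0.0876]
tool_rot: [0.149, 0.718, 0.663, -0.148]
wrist_force: [-7.5, 32.5, 15.3]
grip_width: -0.001
finger_force: 16.7
```

Arm a is against its stop: the force rose steeply over little travel. I'll back off and cross over to arm b.

Request:
step_arm(
  motion=[
    [[-1,0,0.02,0,0,0,0],[-1,0,0.025,0.01,0,0,0],[-1,0,0,0.05,0,0,0],[-1,0,0,0.05,0,0,0],[-1,0,0,0.05,0,0,0],[-1,0,0,0.04,0,0,0],[-1,-0.003,-0.04,0,0.044,0,0],[-1,-0.003,-0.04,0,0.044,0,0],[-1,-0.003,-0.04,0,0.044,0,0],[-1,-0.003,-0.04,0,0.044,0,0]],
  ],
)

```text
clock: 27.8
eef_pos: [0.452, -0.2769, 0.2501]
tool_rot: [-0.027, 0.734, 0.679, 0.009]
wrist_force: [-0.2, 0.8, -0.5]
grip_width: -0.0
finger_force: 0.0
```

Request:
step_arm(
  motion=[
    [[-1,-0.003,-0.04,0,0.044,0,0],[-1,-0.003,-0.03,0,0.044,0,0],[-1,0,0,0,0.014,0,0],[-1,0,0,0,0,0,0],[-1,0,0,0,0,0,0]],
  ],
)

```text
clock: 28.3
eef_pos: [0.4465, -0.3322, 0.2488]
tool_rot: [-0.143, 0.722, 0.668, 0.113]
wrist_force: [0.8, 0.4, -0.0]
grip_width: 0.001
finger_force: 0.0
```

```bash
python3 - <<'E'
from h import *
s=get_state();print("tool z",rot(s["tool_rot"]).apply([0,0,1]).round(3));todo([.446,-.342,.183],-4.7);arms("b")
E
```

```text
tool z [-0.028  0.357 -0.933]
shift shares [-0.0007 -0.0122 -0.0823] turn share -0.0048 now [ 0.4465 -0.3322  0.2488] [ 0.8  0.4 -0. ] 0.001 0.0 t 28.3
[([281, 284, 10, 10, 73], [285.8, 288.5])]
```

Request:
step_arm(
  motion=[
    [[-1,0,-0.008,-0.04,0.011,0,0],[-1,0,-0.004,-0.042,0.011,0,0],[-1,0,-0.002,-0.015,0,0,0],[-1,0,-0.002,-0.015,0,0,0],[-1,0,-0.002,-0.015,0,0,0],[-1,0,-0.001,-0.015,0,0,0],[-1,0,-0.001,-0.014,0,0,0],[-1,0,0,-0.014,0,0,0],[-1,0,0,0,0,0,0]],
  ],
)

```text
clock: 29.25
eef_pos: [0.4462, -0.3478, 0.1115]
tool_rot: [-0.169, 0.716, 0.663, 0.136]
wrist_force: [-0.1, 1.5, 0.1]
grip_width: -0.002
finger_force: 0.0
```

```bash
python3 - <<'E'
from h import *
s=get_state();print("tool z",rot(s["tool_rot"]).apply([0,0,1]).round(3));todo([.448,-.312,.089],-4.7);arms("b")
E
```

```text
tool z [-0.03   0.422 -0.906]
shift shares [ 0.0023  0.0448 -0.0281] turn share -0.006 now [ 0.4462 -0.3478  0.1115] [-0.1  1.5  0.1] -0.002 0.0 t 29.2
[]
```

Request:
step_arm(
  motion=[
    [[-1,0,0.01,-0.01,0,0,0],[-1,0.001,0.0105,-0.01,0,0,0],[-1,0.001,0.009,-0.004,0,0,0],[-1,0,0.009,-0.004,0,0,0],[-1,0,0.004,0,0,0,0],[-1,0,0.003,0,0,0,0],[-1,0,0,0,0,0,0]],
  ],
)

```text
clock: 30.0
eef_pos: [0.4481, -0.3147, 0.0906]
tool_rot: [-0.165, 0.717, 0.664, 0.134]
wrist_force: [-0.3, -7.1, -2.6]
grip_width: 0.001
finger_force: 2.9
```

Request:
step_arm(
  motion=[
    [[-1,0,0.004,0,0,0,0],[-1,0,0.004,0,0,0,0],[-1,0,0,0,0,0,0]],
  ],
)

```text
clock: 30.3
eef_pos: [0.4479, -0.3131, 0.0902]
tool_rot: [-0.161, 0.719, 0.663, 0.131]
wrist_force: [1.6, -14.2, -5.5]
grip_width: 0.004
finger_force: 6.4
```

Request:
step_arm(
  motion=[
    [[-1,0,0.004,0,0,0,0],[-1,0,0.003,0,0,0,0],[-1,0,0,0,0,0,0]],
  ],
)

```text
clock: 30.6
eef_pos: [0.4478, -0.3122, 0.0902]
tool_rot: [-0.157, 0.72, 0.663, 0.129]
wrist_force: [0.7, -21.0, -8.6]
grip_width: 0.002
finger_force: 10.1
```

Both arms stop at nearly equal radii, 59.5 and 60.7 mm. I'll press b a little more, retreat upright and check.

Request:
step_arm(
  motion=[
    [[-1,0,0.005,-0.002,0,0,0],[-1,0,0.004,0,0,0,0],[-1,0,0,0,0,0,0]],
  ],
)

```text
clock: 30.9
eef_pos: [0.4478, -0.3109, 0.0898]
tool_rot: [-0.151, 0.722, 0.663, 0.126]
wrist_force: [-0.3, -30.7, -4.5]
grip_width: -0.002
finger_force: 14.8
```

Request:
step_arm(
  motion=[
    [[-1,0,-0.025,0,0,0,0],[-1,0,-0.025,0.01,0,0,0],[-1,0,0,0.05,0,0,0],[-1,0,0,0.05,0,0,0],[-1,0,0,0.05,0,0,0],[-1,0,0,0.04,0,0,0],[-1,0,0,0,-0.044,0,0],[-1,0,0,0,-0.044,0,0],[-1,0,0,0,-0.044,0,0],[-1,0,0,0,0,0,0]],
  ],
)

```text
clock: 31.9
eef_pos: [0.4504, -0.3265, 0.249]
tool_rot: [-0.018, 0.732, 0.681, -0.001]
wrist_force: [0.7, 0.9, -0.6]
grip_width: 0.001
finger_force: 0.0
```

```bash
python3 - <<'E'
from h import *
s=get_state();print("tool z",rot(s["tool_rot"]).apply([0,0,1]).round(3),s["joint_pos"].round(2));todo([.531,-.248,.24],-87);arms("b")
c=get_calibration("side")
for phi in(30,0,-30,-50,-65,-80):
    p=np.radians(phi);print(phi,proj(c,[.4537-.08*.06,-.2515-.036-.058*np.cos(p)-.003,.115+.058*np.sin(p)]).round(1))
im=cv2.cvtColor(snapshot("side"),cv2.COLOR_BGR2HSV)
m=cv2.inRange(im,(10,70,30),(32,255,255));m[:,:270]=0;m[:,302:]=0;m[:245]=0;m[312:]=0
for r in range(250,312,3): print(r,np.where(m[r])[0].tolist()[:16])
E
```

```text
tool z [-0.027  0.025 -0.999] [-0.12  0.36  0.86  1.76 -0.29  1.19  0.76]
shift shares [ 0.1007  0.0982 -0.0112] turn share -0.4603 now [ 0.4504 -0.3265  0.249 ] [ 0.7  0.9 -0.6] 0.001 0.0 t 31.9
[([283, 281, 6, 2, 10], [285.5, 281.4]), ([282, 286, 10, 28, 175], [286.0, 298.4])]
30 [286.9 291.2]
0 [287.8 307.3]
-30 [287.9 316.8]
-50 [287.5 318.2]
-65 [287.  316.7]
-80 [286.3 313.1]
250 [270, 271, 272, 273, 274, 275, 276, 277, 278, 279, 280, 281, 289, 290, 291, 292]
253 [270, 271, 272, 273, 274, 275, 276, 277, 278, 279, 280, 281, 291, 292, 293, 294]
256 [270, 271, 272, 273, 298, 299, 300, 301]
259 [270, 301]
262 []
265 [301]
268 []
271 [270]
274 [270]
277 [270]
280 [270, 288]
283 [270]
286 [282, 283, 284, 285, 286, 287, 288, 289]
289 [282, 283, 284, 285, 286, 287, 288, 289]
292 [282, 283, 284, 285, 286, 287, 288, 289]
295 [282, 283, 284, 285, 286, 287, 288, 289]
298 [282, 283, 284, 285, 286, 287, 288, 289, 290]
301 [283, 284, 285, 286, 287, 288, 289, 290]
304 [283, 284, 285, 286, 287, 288, 289, 290]
307 [282, 283, 284, 285, 286, 287, 288, 289, 290, 291]
310 [282, 283, 284, 289, 290, 291]
```

The hanging arm b ends at row 314, against 313 expected for fully down. Next I'll go over the switch ball.

Request:
step_arm(
  motion=[
    [[0.2,0.01,0.0098,-0.001,-0.008,-0.0086,0],[0.2,0.01,0.0098,-0.001,0,0,-0.046],[0.2,0.01,0.0098,-0.001,0,0,-0.046],[0.2,0.01,0.0098,-0.001,0,0,-0.046],[0.2,0.01,0.0098,-0.001,0,0,-0.046],[0.2,0.01,0.0098,-0.001,0,0,-0.046],[0.2,0.01,0.0098,-0.001,0,0,-0.046],[0.2,0.01,0.0098,-0.001,0,0,-0.046],[0.2,0.01,0.0098,-0.001,0,0,-0.046],[0.2,0.01,0.0098,-0.001,0,0,-0.046]],
  ],
)

```text
clock: 33.0
eef_pos: [0.5276, -0.2565, 0.2408]
tool_rot: [-0.001, 0.996, 0.089, -0.003]
wrist_force: [0.1, 0.3, -0.3]
grip_width: 0.603
finger_force: 0.0
```

Request:
step_arm(
  motion=[
    [[0.2,0,0,0,0,0,-0.046],[0.2,0,0,0,0,0,0],[0.2,0,0,0,0,0,0]],
  ],
)

```text
clock: 33.3
eef_pos: [0.5273, -0.2564, 0.2408]
tool_rot: [-0.0, 1.0, 0.021, -0.003]
wrist_force: [0.9, -0.8, 0.4]
grip_width: 0.6
finger_force: 0.0
```

```bash
cat >> h.py <<'E'
def ball(n):
    im=cv2.cvtColor(snapshot(n),cv2.COLOR_BGR2HSV); m=cv2.inRange(im,(0,160,90),(6,255,255))|cv2.inRange(im,(172,160,90),(180,255,255))
    k,l,st,ce=cv2.connectedComponentsWithStats(m)
    r=[(st[i,4],ce[i].round(1).tolist()) for i in range(1,k) if st[i,4]>15]; print(n,r); return r
E
python3 - <<'E'
from h import *
s=get_state();print("tool z",rot(s["tool_rot"]).apply([0,0,1]).round(3));todo([.5315,-.2475,.126],-87)
c=get_calibration("wrist");ball("side");ball("wrist");print(proj(c,[.5315,-.2475,.12]),proj(get_calibration("side"),[.5315,-.2475,.12]))
t=snapshot("top");cv2.imwrite("pics/tB.png",t);w=snapshot("wrist");cv2.imwrite("pics/wB.png",w)
# cam_a tip predicted in wrist for hanging / raised
for phi in(30,-30,-80):
    p=np.radians(phi);print(phi,proj(c,[.4537+.08*.06,-.2515+.036+.058*np.cos(p),.115+.058*np.sin(p)]).round(0),proj(get_calibration("top"),[.4537+.08*.06,-.2515+.036+.058*np.cos(p),.115+.058*np.sin(p)]).round(0))
h=cv2.cvtColor(t,cv2.COLOR_BGR2HSV)
m=cv2.inRange(h,(15,100,60),(28,255,255)); k,l,st,ce=cv2.connectedComponentsWithStats(m[190:290,380:500])
print([(st[i].tolist()) for i in range(1,k) if st[i,4]>5])
E
```

```text
tool z [-0.006  0.    -1.   ]
shift shares [ 0.0052  0.0111 -0.1435] turn share 0.003 now [ 0.5273 -0.2564  0.2408] [ 0.9 -0.8  0.4] 0.6 0.0 t 33.3
side [(np.int32(131), [325.4, 264.1])]
wrist [(np.int32(786), [310.4, 193.2]), (np.int32(2357), [606.6, 352.6])]
[312.9459646  193.45583881] [325.67055005 265.2134749 ]
30 [205. 286.] [417. 236.]
-30 [227. 253.] [413. 238.]
-80 [273. 242.] [430. 238.]
[]
```

The ball is confirmed in the wrist view at (310,193), against a predicted (313,193). I'll check arm a for brass in the wrist picture, then grip the ball.

```bash
python3 - <<'E'
import cv2,numpy as np
w=cv2.cvtColor(cv2.imread("pics/wB.png"),cv2.COLOR_BGR2HSV)
m=cv2.inRange(w,(14,90,40),(30,255,255));k,l,st,ce=cv2.connectedComponentsWithStats(m[200:330,180:420])
print([(st[i].tolist(),(ce[i]+[180,200]).round().tolist()) for i in range(1,k) if st[i,4]>15])
E
```

```text
[([44, 0, 41, 5, 106], [249.0, 201.0]), ([224, 0, 16, 3, 32], [412.0, 201.0]), ([0, 2, 94, 51, 1785], [222.0, 217.0]), ([225, 6, 15, 7, 53], [412.0, 209.0]), ([216, 14, 24, 14, 201], [409.0, 220.0]), ([187, 23, 1, 37, 37], [367.0, 241.0]), ([0, 35, 74, 29, 1205], [215.0, 248.0]), ([227, 42, 13, 6, 49], [413.0, 244.0]), ([175, 48, 8, 16, 95], [359.0, 256.0]), ([0, 61, 49, 31, 850], [199.0, 274.0]), ([95, 69, 7, 11, 59], [277.0, 274.0]), ([187, 74, 8, 7, 31], [371.0, 277.0]), ([170, 78, 6, 11, 47], [352.0, 282.0]), ([181, 92, 21, 10, 162], [371.0, 296.0]), ([103, 102, 106, 28, 1529], [351.0, 320.0])]
```

Request:
step_arm(
  motion=[
    [[0.2,0.005,0.012,-0.03,0,0,0],[0.2,0,0,-0.04,0,0,0],[0.2,0,0,-0.04,0,0,0],[0.2,0,0,-0.033,0,0,0],[0.2,0,0,0,0,0,0]],
  ],
)

```text
clock: 34.0
eef_pos: [0.5301, -0.2431, 0.1235]
tool_rot: [-0.002, 1.0, 0.022, -0.005]
wrist_force: [-1.2, 1.0, -0.0]
grip_width: 0.598
finger_force: 0.0
```

Arm a shows only a small blob at (277,274), with its mirror image for b at (359,256), so both hang close in. I'll grip the ball and swing it over.

Request:
step_arm(
  motion=[
    [[-1,0,0,0,0,0,0],[-1,0,0,0,0,0,0],[-1,0,0,0,0,0,0],[-1,0,0,0,0,0,0],[-1,0,0,0,0,0,0]],
  ],
)

```text
clock: 34.5
eef_pos: [0.5326, -0.2454, 0.1284]
tool_rot: [-0.0, 1.0, 0.022, -0.001]
wrist_force: [-3.0, 0.8, 6.2]
grip_width: 0.27
finger_force: 58.7
```

Request:
step_arm(
  motion=[
    [[-1,0.009,0.0006,0.004,0,0,0],[-1,0.009,0.0006,0.003,0,0,0],[-1,0.009,0.0006,0.002,0,0,0],[-1,0.009,0.0006,0,0,0,0],[-1,0.009,0.0006,0,0,0,0],[-1,0.009,0.0006,-0.002,0,0,0],[-1,0.009,0.0006,-0.003,0,0,0],[-1,0.009,0.0006,-0.004,0,0,0],[-1,0.003,0,0,0,0,0],[-1,0,0,0,0,0,0]],
  ],
)

```text
clock: 35.5
eef_pos: [0.5924, -0.2408, 0.1263]
tool_rot: [-0.0, 1.0, 0.022, -0.003]
wrist_force: [-0.7, -1.1, 0.5]
grip_width: 0.002
finger_force: 0.0
```

```bash
python3 - <<'E'
from h import *
todo([.587,-.2415,.126],-87);ball("side");print(proj(get_calibration("side"),[.587,-.2415,.1197]))
E
```

```text
shift shares [-0.0068 -0.0008 -0.0004] turn share 0.0028 now [ 0.5924 -0.2408  0.1263] [-0.7 -1.1  0.5] 0.002 0.0 t 35.5
side [(np.int32(119), [330.1, 262.1])]
[353.1386785  260.91648472]
```

The ball slipped out of the pads and sits at side pixel (330,262), only slightly moved. I'll push it from the neck side with closed fingers instead.

Request:
step_arm(
  motion=[
    [[-1,0,0,0.04,0,0,0],[-1,0,0,0.04,0,0,0],[-1,-0.037,-0.003,0,0,0,0],[-1,-0.037,-0.003,0,0,0,0],[-1,-0.037,-0.0036,0,0,0,0],[-1,0,0,0,0,0,0],[-1,0,0,0,0,0,0]],
  ],
)

```text
clock: 36.25
eef_pos: [0.5029, -0.2487, 0.1909]
tool_rot: [-0.001, 1.0, 0.021, -0.002]
wrist_force: [-0.1, 0.4, 0.4]
grip_width: 0.0
finger_force: 0.0
```

```bash
python3 - <<'E'
from h import *
todo([.5036,-.2485,.130],-87);ball("side")
E
```

```text
shift shares [ 0.0009  0.0003 -0.0761] turn share 0.0034 now [ 0.5029 -0.2487  0.1909] [-0.1  0.4  0.4] 0.0 0.0 t 36.2
side [(np.int32(130), [330.0, 261.8])]
```

Request:
step_arm(
  motion=[
    [[-1,0.001,0,-0.025,0,0,0],[-1,0,0,-0.025,0,0,0],[-1,0,0,-0.025,0,0,0],[-1,0,0,0,0,0,0]],
  ],
)

```text
clock: 36.7
eef_pos: [0.5038, -0.2472, 0.1282]
tool_rot: [-0.001, 1.0, 0.022, -0.004]
wrist_force: [-0.2, -0.0, 0.2]
grip_width: 0.001
finger_force: 0.0
```

Request:
step_arm(
  motion=[
    [[-1,0.01,0.0006,0,0,0,0],[-1,0.01,0.0006,0,0,0,0],[-1,0.01,0.0006,0,0,0,0],[-1,0.01,0.0006,0,0,0,0],[-1,0.01,0.0006,0,0,0,0],[-1,0.01,0.0006,0,0,0,0],[-1,0.01,0.0006,0,0,0,0],[-1,0.006,0,0,0,0,0],[-1,0,0,0,0,0,0]],
  ],
)

```text
clock: 37.6
eef_pos: [0.5638, -0.2449, 0.1301]
tool_rot: [-0.001, 1.0, 0.022, -0.004]
wrist_force: [-4.1, 1.6, 1.1]
grip_width: -0.0
finger_force: 2.0
```

```bash
python3 - <<'E'
from h import *
todo([.5675,-.2445,.130],-87);ball("side")
E
```

```text
shift shares [ 0.0047  0.0005 -0.0001] turn share 0.0029 now [ 0.5638 -0.2449  0.1301] [-4.1  1.6  1.1] -0.0 2.0 t 37.6
side [(np.int32(98), [354.2, 261.2])]
```

The ball is at (354,261), against a full-on prediction of (353,261). I'll press against the stop, then back off.

Request:
step_arm(
  motion=[
    [[-1,0.004,0,0,0,0,0],[-1,0.004,0,0,0,0,0],[-1,0,0,0,0,0,0]],
  ],
)

```text
clock: 37.95
eef_pos: [0.5644, -0.2451, 0.13]
tool_rot: [-0.003, 1.0, 0.02, -0.009]
wrist_force: [-17.4, 4.6, 9.2]
grip_width: -0.002
finger_force: 8.2
```

Request:
step_arm(
  motion=[
    [[-1,-0.015,0,0,0,0,0],[-1,-0.01,0,0,0,0,0],[-1,0,0,0.05,0,0,0],[-1,0,0,0.05,0,0,0],[-1,0,0.04,0.05,0,0,0],[-1,0,0.06,0,0,0,0],[-1,0,0.06,0,0,0,0],[-1,0,0.06,0,0,0,0],[-1,0,0.06,0,0,0,0],[-1,0,0.04,0,0,0,0]],
  ],
)

```text
clock: 38.95
eef_pos: [0.5522, 0.0148, 0.2497]
tool_rot: [-0.001, 1.0, 0.024, -0.001]
wrist_force: [0.5, 0.5, -0.2]
grip_width: 0.0
finger_force: 0.0
```

```bash
python3 - <<'E'
from h import *
todo([.5675,-.2445,.130],-87)
b=ball("side")[0][1];r=ball("top");a=min(r,key=lambda e:abs(e[1][0]-455))[1]
ct,cs=get_calibration("top"),get_calibration("side")
print(tri(ct,a,cs,b))
t=snapshot("top");h=cv2.cvtColor(t,cv2.COLOR_BGR2HSV)
# dark lug on the coupling: home lug top is at z=.167
g=cv2.cvtColor(t,6)[215:262,440:485];k,l,st,ce=cv2.connectedComponentsWithStats((g<60).astype(np.uint8))
for i in range(1,k):
    if st[i,4]>15: print("lug",st[i],onz(ct,*(ce[i]+[440,215]),.16))
for n,z in(("a",1),("b",-1)):
  for phi in(30,-40,-80):
    p=np.radians(phi);print(n,phi,proj(ct,[.4537+z*.005,-.2515+z*(.036+.058*np.cos(p)),.115+.058*np.sin(p)]).round(0))
m=cv2.inRange(h,(14,90,60),(30,255,255))[215:262,395:520];k,l,st,ce=cv2.connectedComponentsWithStats(m)
print([(st[i].tolist(),(ce[i]+[395,215]).round().tolist()) for i in range(1,k) if st[i,4]>8])
# steel baskets: dark pixels inside tray
d=((h[...,2]<75)&(h[...,1]<110)).astype(np.uint8);d[:160]=0;d[266:]=0;d[:,:137]=0;d[:,245:]=0
k,l,st,ce=cv2.connectedComponentsWithStats(cv2.morphologyEx(d,cv2.MORPH_CLOSE,np.ones((5,5))))
print([(st[i].tolist(),onz(ct,*ce[i],.03).round(3)) for i in range(1,k) if st[i,4]>80])
E
```

```text
shift shares [ 0.0191 -0.3242 -0.1496] turn share 0.0014 now [0.5522 0.0148 0.2497] [ 0.5  0.5 -0.2] 0.0 0.0 t 39.0
side [(np.int32(124), [353.4, 260.4])]
top [(np.int32(128), [451.8, 168.3]), (np.int32(426), [629.7, 294.3])]
(array([ 0.58799336, -0.2421213 ,  0.12144443]), np.float64(0.001353119756349635))
lug [ 18  19  16   7 103] [ 0.45414322 -0.24934358  0.16      ]
lug [ 0 30 12  9 40] [ 0.43375475 -0.21025451  0.16      ]
a 30 [417. 236.]
a -40 [415. 238.]
a -80 [430. 237.]
b 30 [512. 239.]
b -40 [497. 240.]
b -80 [476. 241.]
[([32, 18, 13, 9, 96], [433.0, 237.0]), ([48, 19, 3, 7, 19], [444.0, 237.0])]
[([154, 176, 33, 33, 510], array([0.571, 0.334, 0.03 ])), ([205, 187, 15, 13, 114], array([0.568, 0.251, 0.03 ])), ([154, 215, 32, 32, 699], array([0.49 , 0.336, 0.03 ]))]
```

The switch is fully on (ball at x 0.588) and both arms are down. The basket in the lower-left bay seems to have moved about 2 cm, so I'll check numerically that it still stands flat.

```bash
python3 - <<'E'
from h import *
ct,cs=get_calibration("top"),get_calibration("side")
t=snapshot("top");s=snapshot("side");cv2.imwrite("pics/tC.png",t);cv2.imwrite("pics/sC.png",s)
old=cv2.resize(cv2.imread("pics/w4.png")[:,320:],None,fx=.5,fy=.5,interpolation=cv2.INTER_NEAREST)
new=t[130:280,120:290]
def seg(im,off,n):
    h=cv2.cvtColor(im,cv2.COLOR_BGR2HSV);m=(h[...,1]<150).astype(np.uint8)
    m[:, :16+0]=0
    k,l,st,ce=cv2.connectedComponentsWithStats(m)
    for i in range(1,k):
        if st[i,4]>60:
            pts=np.argwhere(l==i)[:,::-1]+off; r=cv2.minAreaRect(pts.astype(np.float32)); print(n,st[i,:4]+[*off,0,0],st[i,4],np.round(r[0],1),np.round(r[1],1),round(r[2]))
seg(old,(120,130),"old");seg(new,(120,130),"new")
h=cv2.cvtColor(new,cv2.COLOR_BGR2HSV)
for r in range(80,125,2): print("".join("#" if h[r,c,1]<150 and h[r,c,2]>140 else ("+" if h[r,c,1]<150 else ".") for c in range(15,80)))
E
```

```text
old [136 130 154 150] 17399 [212.5 204.5] [149. 153.] 90
old [188 214  15  51] 357 [194.2 239. ] [12.  50.8] 4
old [218 242  21  25] 197 [228.6 253.6] [20.1 23.7] 3
new [136 130 154 150] 19953 [212.5 204.5] [149. 153.] 90
.++++++++++++....................++....................+++++++...
++...................................................#...........
++++++++++++++++++++++++++++++++++++++++++++++++++++...++++++++++
++++++++++++++++++++++++++++++++++++++++++++++++++++...++++++++.+
++++++++++++.............++++++++++++++++++++++++++....+++++++...
+++++++++++......###+++++++++++++++++###++++++++++.....+++++++...
+++++++++++.....#++++++++++++++++++##++##++++++++++...+++++++....
+++++++++++......#+++++#######+++++##++++++++++++++....+++++++...
+++++++++++......#++++###++###########+++++++++++++...+++++++....
++++++++++++......++##########+#++++++++++++++++++++..+++++++....
++++++++++++###########+#+####+++++++++##+++++++++++..++++++++...
+++++++++++#######+++++++++++++++++++#++++++++++++++..+++++++....
++++++++++++++++++++++++++++++++++++++++++###+++++++..++++++++...
++++++++++++.......#+++++++++++#++++###++###++++++++..++++++++...
++++++++++++........#+++++#+++##+++++######+++++++++..++++++++...
+++++++++++..........++++++###+++++++++++++++++++++#..+++++++....
+++++++++++..........#++++++++++++++++++++++++++++....++++++.....
+++++++++++..........#+++++++++++++++++++++++++.......+++++++....
+++++++++++...........#++++++++++++++++++.............+++++++....
+++++++++++....................+++....................+++++++....
++++++++++...........................................++++++++...#
++++++++++...........................................++++++++..#+
++++++++++...........................................++++++++.#++
```

```bash
python3 - <<'E'
from h import *
ct,cs=get_calibration("top"),get_calibration("side")
s=cv2.imread("pics/sC.png");h=cv2.cvtColor(s,cv2.COLOR_BGR2HSV)
L,Rr=onz(ct,147,231.5,.091),onz(ct,172,225.5,.091)
print(L.round(3),Rr.round(3),np.linalg.norm(L-Rr).round(3),((L+Rr)/2).round(3))
for P in(L,Rr):
  print(proj(cs,P).round(1),proj(cs,[P[0],P[1],.055]).round(1))
for y0 in (.171,.289,.406):
  print(y0,[proj(cs,[x,y0,.055]).round(0).tolist() for x in(.41,.524,.64)])
print(s.shape)
u,v=proj(cs,(L+Rr)/2).astype(int)
for r in range(v-14,v+34): print(r,"".join("." if (h[r,c,1]>150) else("#" if h[r,c,2]>150 else "o" if h[r,c,2]>90 else "+") for c in range(u-38,u+70)))
E
```

```text
[0.487 0.365 0.091] [0.497 0.315 0.091] 0.052 [0.492 0.34  0.091]
[278.7 155. ] [279.2 165.7]
[283.5 161.5] [283.9 172.4]
0.171 [[257.0, 197.0], [298.0, 194.0], [339.0, 191.0]]
0.289 [[255.0, 178.0], [294.0, 175.0], [332.0, 173.0]]
0.406 [[254.0, 162.0], [290.0, 160.0], [325.0, 158.0]]
(400, 640, 3)
144 +++++++++++++++++++++++++++++++++++++++.............................o+++++++++++++o.........+oo+++++.++.oooo
145 ++++++++++++++++++++++++++++++++++++++++............................#+++++++++++++..........o.+....+.+..+ooo
146 ++++++++++++++++++++++++++++++++++++++++............................#++++++++++ooo............++.........ooo
147 +++++++++++++++++++++++++++++++++++++++.............................#o+++++++++o#..................+.....ooo
148 ++++++++++++++++++++++++++++++++++++++.+.++.........................#o+++++++++o........................++oo
149 +++++++++++++++++++++++++++++++++++.+....+..........................#o+++++++++o.......................++.oo
150 +++++++++++++++++++++++++++++++.......+.++..........................#o+++++++++o.........................+.+
151 ++++
[... 3924 characters left out ...]
.......#..............
186 ............+...............................................++++++++++o##oo###o+++...........o#.............
187 ............+..............................................+++++++++++ooooooooo+++...........##.............
188 ............o..............................................+++ooooo++++ooooo+++++.............#.............
189 ............o.............................................o+++oooo++++ooooooo++++.............o#............
190 ............o..............................................++++++++ooooooo##oo.o..............o#............
191 ............o................................................o......o.........................+#............
```

```bash
python3 - <<'E'
from h import *
ct,cs=get_calibration("top"),get_calibration("side")
t=cv2.imread("pics/tC.png");h=cv2.cvtColor(t,cv2.COLOR_BGR2HSV)
for r in range(168,212,1): print(r,"".join("#" if h[r,c,1]<110 and h[r,c,2]>130 else ("+" if h[r,c,1]<150 else ".") for c in range(140,195)))
print()
for r in range(214,250,1): print(r,"".join("#" if h[r,c,1]<110 and h[r,c,2]>130 else ("+" if h[r,c,1]<150 else ".") for c in range(140,195)))
print(tri(ct,(148,231),cs,(278,154.5)),tri(ct,(172,225),cs,(283.5,160)))
E
```

```text
168 ++++++++++.........................................++++
169 ++++++++++.........................................++++
170 ++++++++++.........................................++++
171 ++++++++++.........................................++++
172 ++++++++++.........................................++++
173 +++++++++..........................................++++
174 +++++++++...........................++++...........++++
175 +++++++++........................++#++++++.........++++
176 +++++++++.....................++#+++++++++++.......++++
177 +++++++++..................++#++++++++++++++.......++++
178 +++++++++...............++#++++++++++++++++++......++++
179 +++++++++............++#+++++++++++++++++++++......++++
180 +++++++++.........++#+++++++++++++++++++++++++.....++++
181 +++++++++.......+#++++++++++++++++++++++++++++.....++++
182 +++++++++...++##+++++++++++++++####+++++++++++.....++++
183 +++++++++...+#+++++++++++++++######+#++++++++++....++++
184 +++++++++...+#+++++++++++#########+++++++++++++....++++
185 +++++++++....+++++++++###########+++++++++++++++...++++
186 +++++++++....+++
[... 3161 characters left out ...]
241 +++++++.........++++++++++++++++++++++++++++++...++++++
242 ++++++..........+++++++++++++++++++++++++++++....++++++
243 ++++++..........+++++++++++++++++++++++++++++....++++++
244 ++++++..........+#++++++++++++++++++++++++.......++++++
245 ++++++..........+##++++++++++++++++++++..........++++++
246 ++++++...........+#+++++++++++++++++.............++++++
247 ++++++............+++..++.+++++..................++++++
248 ++++++....................+++....................++++++
249 +++++............................................++++++
(array([0.4857818 , 0.3621111 , 0.09437143]), np.float64(0.003158646510245512)) (array([0.4973721 , 0.31280713, 0.0967482 ]), np.float64(0.0006529334467879749))
```

```bash
python3 - <<'E'
from h import *
ct,cs=get_calibration("top"),get_calibration("side")
print(tri(ct,(149.5,191),cs,(305,153.5)),tri(ct,(174.5,183.5),cs,(311,157.5)))
# body corners (rim z=.045): left, top, right-lower
for n,P in(("b2",[(152.5,183),(179,174.5),(188.5,197),(159.5,207.5)]),("b3",[(151.5,221.5),(180,213),(186.5,238),(156.5,246)])):
    print(n,[onz(ct,*p,.045)[:2].round(3).tolist() for p in P])
E
```

```text
(array([0.56807703, 0.36080473, 0.09333548]), np.float64(0.000510553533269801)) (array([0.57984422, 0.30663323, 0.10264231]), np.float64(0.0012516184295759414))
b2 [[0.592, 0.373], [0.609, 0.316], [0.56, 0.296], [0.539, 0.358]]
b3 [[0.51, 0.374], [0.526, 0.314], [0.473, 0.299], [0.458, 0.363]]
```

The shifted basket still stands level in its own bay. Its bar height matches its neighbour's within measurement error, and its uprights are vertical. I'll hand in.

```bash
python3 -c "
from plant import *
print(hand_in())"
```

```text
the job is handed in; nothing more can be done
None
```

I handed the job in, with no verdict returned: all three steel baskets stand in separate bays (one got knocked about 2 cm but still measures level), the coupling is home with both cam arms down, and the pump switch was flipped on last.

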